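# Pack the dip pens and bolt down the case

## Robot

A 7-joint arm with a two-finger parallel gripper is mounted at the origin on a cart in front of the work surface, level with it; the furniture and walls round the work are solid. World frame = base frame: x ahead of the robot, y to its left, z up, the work surface at z = 0. Lengths are in m, angles in rad, forces in N, time in s.
With the tool pointing down it reaches from about 0.4 to 0.85 m from the base axis. Payload 10.4 kg.
Tool frame: the origin (TCP) lies on the centre line of the jaws, within the pads' length; the fingertips stand 22 mm ahead of it and the grasp point (between the pads) lies 3 mm ahead of it; z points along the fingers, y is the line along which they close (so a half turn about z gives the same grasp; the last joint's range is limited). The gripper opens to 87 mm and grips with 3 to 60 N. Pads are 19 mm wide; open, the fingers measure 117 mm over their backs; the gripper's body (75 mm by 190 mm) begins 51 mm behind the grasp point.
Start: joints at [1.295, 0.332, -0.065, 1.46, 0.022, 1.35, -0.088], TCP at [0.156, -0.605, 0.245] pointing down, gripper open.
Joint ranges: [-2.6, 2.6], [-0.5, 2.12], [-1.47, 1.34], [0.16, 2.42], [-1.27, 4.41], [0.06, 2.06], [-2.6, 2.6]. Speed limits (rad/s): [2.22, 2.22, 2.79, 2.79, 3.14, 3.14, 3.14].

## Interface

Orientations are given as a unit quaternion [x, y, z, w].
In Python, from bench import r gives the robot as it stands.
- The arm moves only by the tool jog_arm, called after "Request:" by a JSON object that holds its "name" and its "arguments", one argument or row to a line. Schema: {"type":"object","properties":{"moves":{"type":"array","items":{"type":"object","properties":{"pos":{"type":"array","items":{"type":"number"},"minItems":3,"maxItems":3},"yaw":{"type":"number"},"finger_gap":{"type":"number"}},"additionalProperties":false,"required":["finger_gap"]},"minItems":1,"maxItems":12},"squeeze":{"type":"number"},"only":{"type":"string"},"quiet":{"type":"boolean"},"lines":{"type":"string"}},"required":["moves"],"additionalProperties":false}. moves is a list of rows, 1 to 12 of them, each an object with the fields pos (a list: dx, dy, dz in m), yaw (a turn about the tool's z in rad), finger_gap (the finger opening in m); a field left out counts as zero (the opening has to be given); each row is the pose to reach, as a shift and turn from the pose commanded when the call began, along the tool's axes at that moment; what a row does not reach only later rows make up. A row lasts 1/10 s, in which the tool goes at most 0.05 m and 0.15 rad, less where a joint would pass 70% of its speed; a pose out of reach is approached as far as the arm can. The fingers move at their own pace and stop on an object; squeeze is the grip in N (left out, the last holds). Time passes only in rows, so rows that do not move let the fingers close. The tool returns the time, the measured TCP pose, the force, the opening and the grip force at its end. only (a regular expression) keeps the lines of the reply that match it, lines (a string "A,B") keeps lines A to B, and quiet returns only ok. Input that does not fit is refused with a message, and nothing moves.
- r.read_state(): the state, without advancing time (a new reading comes with each control period).
- r.camera(name): name is "side" or "top"; returns a dict with "img" (384x512x3 uint8, red, green, blue), "fx", "fy", "cx", "cy" (pixels), "pose" (4x4, takes a point from camera to world coordinates). Camera axes: x right, y down, z forward; pixel columns grow to the right and rows downward; lengths in m; the calibration is good to about 2 mm. A picture is of the moment at which its call begins. There is no depth.
- r.close_job(): hands the job in; it is judged then, once.
The state is a dict: "time": time; "joint_positions": joint angles; "joint_vel": joint speeds; "joint_torque": joint torques, N m; "ee_pos": TCP position; "eef_rot": TCP orientation; "ft_force": force on the tool from outside, world axes, zero at the start; "torque": the same for the moment, N m; "width": finger opening in m; "grip_force": force on a finger pad.
Only numpy, scipy, OpenCV 4.12 (cv2) and the standard library are available. Lean on these libraries where they do the work, as an engineer would, in place of code of your own. Each camera call takes 0.05 s, during which the arm holds its last target. There are 200 camera calls.

## Task

The lettering class is over: pack up the pens. Lay every dip pen that is lying on the bare table along its front edge (those on or beside the practice sheets stay) in a free groove of the wooden pen case, well down in the rests and with its nib towards the cork strip, and turn round the pen already in the case if its nib points the wrong way; then put the cover squarely on, fully down, and push both brass bolts fully home over its edge (draw back any bolt that stands in the cover's way first). Leave the ink jar, the rinse jar, the eraser and the wax stick where they are.

Things in the scene. Friction and masses are not known exactly. Their poses are not given: they have to be found in the camera images.
- case: base of the wooden pen case, fixed: board 240 (x) x 232 (y) x 10 mm; origin at the centre of its underside, x along the grooves towards the cork end, z up. On it a plinth 207 x 129, top 16 above the table, fitting inside the cover with 3.5 to spare all round, and on that two notched pen rests, 12 thick, at x = -65 and +40, rising to 33. Between the rests fingers can go down to 17 above the table.
- cork_strip (a point): centre of the cork strip, 30 x 121 mm, let into the plinth at the nib end of the case (case x = +84): all nibs point to this end, in the case's +x direction
- groove_0 (a point): middle of groove 0. Facing notches of the two rests make four grooves along case x, at case y = -52.5 (groove 0), -17.5, +17.5 and +52.5 mm (groove 3). Notch floor 22 mm above the table, 13 wide, with rounded sides. A pen laid rightly has its middle at case x = 0 (+-9 fits under the cover), its axis 27 above the table, nib towards +x. One groove holds a pen at the start, nib either way.
- groove_3 (a point): middle of groove 3 (case x = 0, y = +52.5), at the height of the notch floor, 22 mm above the table
- bolt_left (a joint): brass sliding bolt on the case's left (+y) margin. 0 = drawn back, 0.014 m = fully shot, which moves its knob 14 mm in case -y. Friction about 1.5 N; stays where left. Its tongue (14 wide, 17 to 21 above the table, tip 15 inward of the knob's axis) then lies 7 mm over the cover's moulding. A bolt out by more than 2 mm is in the way of the cover coming down. Starts anywhere.
- bolt_right (a joint): the same on the right (-y) margin of the case, mirrored: shooting moves its knob 14 mm in case +y
- bolt_left_knob (a point): middle of the left bolt's upright round knob, 32 mm above the table; the knob is 10 to 12 across, from 21 to 39 above the table, at case x = -48, case y = +108 when drawn back, +94 when shot (21 from the closed cover's wall)
- bolt_right_knob (a point): the same for the right bolt: case y = -108 when drawn back, -94 when shot
- cover: loose wooden cover of the case, 0.22 to 0.36 kg: shallow box upside down, 224 (x) x 146 (y) x 33 mm, walls and top 5, inside 214 x 136 x 28; along the foot of both long sides a moulding 13 wide, 5 thick (172 over both). Origin: centre of its underside, z up. Fits either way round. When on, it stands on the board, its origin over the case's and 10 above the table, long sides along case x.
- cover_grip (a point): middle of the wooden grip bar on top of the cover: 90 mm long (along the cover's x), 15 wide, from 33 to 57 above the cover's underside; this point is 46 above the underside
- pen_a_mid (a point): black dip pen, 196 mm long, 11 thick, 12 g. This point: middle of its length, on its axis, 5 above its underside. y runs along it: thin metal nib tip at y = -98, tail at +98; shaft (like a 10 mm square bar to grip) from y = -70 to +98, balance at y = +14. Lies on the bare table at the start; two or three of pens a, b, c are there, an absent one is None.
- pen_b_mid (a point): black dip pen, 196 mm long, 11 thick, 12 g. This point: middle of its length, on its axis, 5 above its underside. y runs along it: thin metal nib tip at y = -98, tail at +98; shaft (like a 10 mm square bar to grip) from y = -70 to +98, balance at y = +14. Lies on the bare table at the start; two or three of pens a, b, c are there, an absent one is None.
- pen_c_mid (a point): black dip pen, 196 mm long, 11 thick, 12 g. This point: middle of its length, on its axis, 5 above its underside. y runs along it: thin metal nib tip at y = -98, tail at +98; shaft (like a 10 mm square bar to grip) from y = -70 to +98, balance at y = +14. Lies on the bare table at the start; two or three of pens a, b, c are there, an absent one is None.
- pen_in_0_mid (a point): black dip pen, 196 mm long, 11 thick, 12 g. This point: middle of its length, on its axis, 5 above its underside. y runs along it: thin metal nib tip at y = -98, tail at +98; shaft (like a 10 mm square bar to grip) from y = -70 to +98, balance at y = +14. Lies in a groove at the start, perhaps the wrong way round; one of the pens in_0 .. in_3 is there, the others are None.
- pen_in_1_mid (a point): black dip pen, 196 mm long, 11 thick, 12 g. This point: middle of its length, on its axis, 5 above its underside. y runs along it: thin metal nib tip at y = -98, tail at +98; shaft (like a 10 mm square bar to grip) from y = -70 to +98, balance at y = +14. Lies in a groove at the start, perhaps the wrong way round; one of the pens in_0 .. in_3 is there, the others are None.
- pen_in_2_mid (a point): black dip pen, 196 mm long, 11 thick, 12 g. This point: middle of its length, on its axis, 5 above its underside. y runs along it: thin metal nib tip at y = -98, tail at +98; shaft (like a 10 mm square bar to grip) from y = -70 to +98, balance at y = +14. Lies in a groove at the start, perhaps the wrong way round; one of the pens in_0 .. in_3 is there, the others are None.
- pen_in_3_mid (a point): black dip pen, 196 mm long, 11 thick, 12 g. This point: middle of its length, on its axis, 5 above its underside. y runs along it: thin metal nib tip at y = -98, tail at +98; shaft (like a 10 mm square bar to grip) from y = -70 to +98, balance at y = +14. Lies in a groove at the start, perhaps the wrong way round; one of the pens in_0 .. in_3 is there, the others are None.
- ink_jar: bystander: capped ink jar, 46 mm across, 35 high, origin under its centre
- rinse_jar: bystander: glass rinse jar, 65 mm across, 81 high, origin under its centre
- eraser: bystander: eraser, 23 x 58 x 13 mm, origin under its centre
- wax_stick: bystander: stick of sealing wax, 11 x 85 x 11 mm, origin under its centre

How it is judged:
On the way, in this order (a step that is already met when the one before it is completed fails the run):
1. every pen lies down in a groove of its own, nib towards the cork strip (z of pen_a_mid in the frame of case between 0.024 and 0.0305 m and x of pen_a_mid in the frame of case between -0.014 and 0.014 m and y of cork_strip in the frame of pen_a_mid below -0.05 m and angle between the y axis of each of pen_a_mid, pen_b_mid, pen_c_mid, pen_in_0_mid, pen_in_1_mid, pen_in_2_mid, pen_in_3_mid and the x axis of case, either way round below 0.08 rad and (y of pen_a_mid in the frame of case between -0.0595 and -0.0455 m or y of pen_a_mid in the frame of case between -0.0245 and -0.0105 m or y of pen_a_mid in the frame of case between 0.0105 and 0.0245 m or y of pen_a_mid in the frame of case between 0.0455 and 0.0595 m) and z of pen_b_mid in the frame of case between 0.024 and 0.0305 m and x of pen_b_mid in the frame of case between -0.014 and 0.014 m and y of cork_strip in the frame of pen_b_mid below -0.05 m and (y of pen_b_mid in the frame of case between -0.0595 and -0.0455 m or y of pen_b_mid in the frame of case between -0.0245 and -0.0105 m or y of pen_b_mid in the frame of case between 0.0105 and 0.0245 m or y of pen_b_mid in the frame of case between 0.0455 and 0.0595 m) and z of pen_c_mid in the frame of case between 0.024 and 0.0305 m and x of pen_c_mid in the frame of case between -0.014 and 0.014 m and y of cork_strip in the frame of pen_c_mid below -0.05 m and (y of pen_c_mid in the frame of case between -0.0595 and -0.0455 m or y of pen_c_mid in the frame of case between -0.0245 and -0.0105 m or y of pen_c_mid in the frame of case between 0.0105 and 0.0245 m or y of pen_c_mid in the frame of case between 0.0455 and 0.0595 m) and z of pen_in_0_mid in the frame of case between 0.024 and 0.0305 m and x of pen_in_0_mid in the frame of case between -0.014 and 0.014 m and y of cork_strip in the frame of pen_in_0_mid below -0.05 m and (y of pen_in_0_mid in the frame of case between -0.0595 and -0.0455 m or y of pen_in_0_mid in the frame of case between -0.0245 and -0.0105 m or y of pen_in_0_mid in the frame of case between 0.0105 and 0.0245 m or y of pen_in_0_mid in the frame of case between 0.0455 and 0.0595 m) and z of pen_in_1_mid in the frame of case between 0.024 and 0.0305 m and x of pen_in_1_mid in the frame of case between -0.014 and 0.014 m and y of cork_strip in the frame of pen_in_1_mid below -0.05 m and (y of pen_in_1_mid in the frame of case between -0.0595 and -0.0455 m or y of pen_in_1_mid in the frame of case between -0.0245 and -0.0105 m or y of pen_in_1_mid in the frame of case between 0.0105 and 0.0245 m or y of pen_in_1_mid in the frame of case between 0.0455 and 0.0595 m) and z of pen_in_2_mid in the frame of case between 0.024 and 0.0305 m and x of pen_in_2_mid in the frame of case between -0.014 and 0.014 m and y of cork_strip in the frame of pen_in_2_mid below -0.05 m and (y of pen_in_2_mid in the frame of case between -0.0595 and -0.0455 m or y of pen_in_2_mid in the frame of case between -0.0245 and -0.0105 m or y of pen_in_2_mid in the frame of case between 0.0105 and 0.0245 m or y of pen_in_2_mid in the frame of case between 0.0455 and 0.0595 m) and z of pen_in_3_mid in the frame of case between 0.024 and 0.0305 m and x of pen_in_3_mid in the frame of case between -0.014 and 0.014 m and y of cork_strip in the frame of pen_in_3_mid below -0.05 m and (y of pen_in_3_mid in the frame of case between -0.0595 and -0.0455 m or y of pen_in_3_mid in the frame of case between -0.0245 and -0.0105 m or y of pen_in_3_mid in the frame of case between 0.0105 and 0.0245 m or y of pen_in_3_mid in the frame of case between 0.0455 and 0.0595 m)), for 0.2 s.
2. the cover is squarely on and fully down (z of cover in the frame of case between 0.006 and 0.0125 m and x of cover in the frame of case between -0.007 and 0.007 m and y of cover in the frame of case between -0.007 and 0.007 m and angle between the x axis of cover and the x axis of case, either way round below 0.08 rad and angle between cover's own z axis and vertical below 0.05 rad), for 0.2 s.
At the end, for the whole second after the job is handed in: Every pen present lies down in one of the four grooves (axis 24 to 30.5 mm up, 7 mm across, 14 mm along, 0.08 rad), nib towards the cork; the cover is down (2.5 mm in height, 7 mm sideways, 0.08 rad) and at rest; both bolts are shot by more than 11 of 14 mm (all of step 1 and all of step 2 and value of joint each of bolt_left, bolt_right above 0.011 m and linear speed of cover below 0.02 m/s); the robot touches nothing.
It fails at once if the ink jar is moved more than 5 cm or tipped over (distance of ink_jar from where it was at the start of the episode above 0.05 m or angle between ink_jar's own z axis and vertical above 0.5 rad).
It fails at once if the rinse jar is moved more than 5 cm or tipped over (distance of rinse_jar from where it was at the start of the episode above 0.05 m or angle between rinse_jar's own z axis and vertical above 0.5 rad).
It fails at once if the eraser is moved more than 5 cm or tipped over (distance of eraser from where it was at the start of the episode above 0.05 m or angle between eraser's own z axis and vertical above 0.5 rad).
It fails at once if the wax stick is moved more than 5 cm or tipped over (distance of wax_stick from where it was at the start of the episode above 0.05 m or angle between wax_stick's own z axis and vertical above 0.5 rad).
Of pen_a, pen_b, pen_c only 2 to 3 are there at a start; the rules pass over those that are not, and their reading is None.
Of pen_in_0, pen_in_1, pen_in_2, pen_in_3 only 1 to 1 are there at a start; the rules pass over those that are not, and their reading is None.
At some moment in a run one of pen_c, cover may be knocked a few centimetres aside while the robot is not near it.
Once in a run the grip may slacken for a moment while it holds something.
It also fails if it takes over 210 s, if anything falls off the work surface, if the arm or the gripper's body presses on something with over 40 N, if the wrist force passes 120 N, or if a joint passes its speed limit or range.

## Working session

There is one attempt and no reset: what is moved stays moved. The work goes in short steps, Python scripts to look and compute and a tool call to move; the robot and the scene stay as the last step left them, time stands still between calls to the robot, and variables do not carry over. Pictures are saved under pics/ and viewed, at most 14 in all, crops included, and the job is handed in when it is done.

```bash
ls; mkdir -p pics; python3 - <<'E'
from bench import r
import cv2,numpy as np
for n in("top","side"):
    c=r.camera(n);cv2.imwrite(f"pics/{n}0.png",cv2.resize(c["img"][:,:,::-1],(800,600),interpolation=cv2.INTER_CUBIC))
    print(n,c["fx"],c["fy"],c["cx"],c["cy"],np.round(c["pose"],4).tolist())
print(r.read_state())
E
```

```text
bench.py
pics
top 460.6092656461859 460.6092656461859 258.7085731759797 189.30509553088453 [[-0.0259, -0.9864, 0.1626, 0.3298], [-0.9997, 0.0262, -0.0001, 0.1494], [-0.0042, -0.1625, -0.9867, 1.5337], [0.0, 0.0, 0.0, 1.0]]
side 364.8227338485355 364.8227338485355 257.0965511755225 186.84138231235582 [[0.9831, -0.1254, 0.1332, 0.4187], [-0.1827, -0.6395, 0.7468, -0.6689], [-0.0085, -0.7585, -0.6516, 0.811], [0.0, 0.0, 0.0, 1.0]]
{'time': 0.1, 'joint_positions': array([ 1.29538408,  0.33279676, -0.06470747,  1.46083194,  0.02160207,
        1.3498851 , -0.08850763]), 'joint_vel': array([-1.86055436e-03, -1.24175450e-03,  3.51817901e-04, -1.23530330e-04,
       -1.26647271e-03,  1.50811476e-04,  2.49875433e-05]), 'joint_torque': array([ 1.54737725e-03, -6.24545860e+01,  2.46878219e-02, -3.90718997e+01,
       -6.13767863e-02,  3.64577549e-02,  1.33019739e-04]), 'ee_pos': array([ 0.15625642, -0.60483858,  0.24385306]), 'eef_rot': array([ 9.92020022e-01,  1.26078946e-01, -1.03824832e-04, -6.03956717e-04]), 'ft_force': array([0.14648771, 0.21199982, 0.67321927]), 'torque': array([ 0.0573048 , -0.0494661 , -0.00289158]), 'grip_force': 0.0, 'width': 0.0870283876468395}
```

View pics/top0.png

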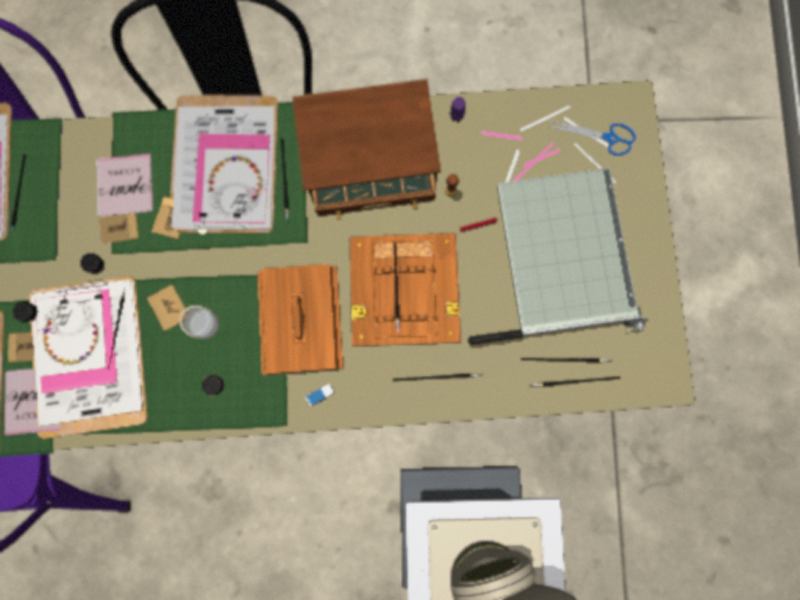

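View pics/side0.png

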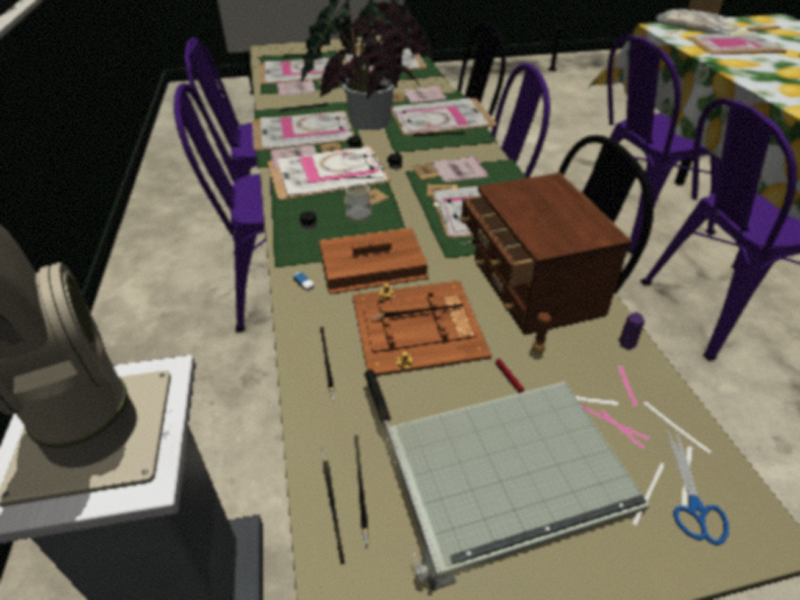

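```bash
cat > h.py <<'E'
from bench import r
import cv2,numpy as np
def cam(n):
    c=r.camera(n); c["hsv"]=cv2.cvtColor(c["img"],cv2.COLOR_RGB2HSV); return c
def ray(c,u,v):
    d=c["pose"][:3,:3]@np.array([(u-c["cx"])/c["fx"],(v-c["cy"])/c["fy"],1]); return c["pose"][:3,3],d
def pl(c,u,v,z):
    o,d=ray(c,u,v); return o+d*(z-o[2])/d[2]
def proj(c,p):
    q=np.linalg.inv(c["pose"])@np.append(p,1); return c["fx"]*q[0]/q[2]+c["cx"],c["fy"]*q[1]/q[2]+c["cy"]
def tri(c1,p1,c2,p2):
    (a,d),(b,e)=ray(c1,*p1),ray(c2,*p2); s=np.linalg.lstsq(np.c_[d,-e],b-a,rcond=None)[0]
    return (a+s[0]*d+b+s[1]*e)/2, np.linalg.norm(a+s[0]*d-b-s[1]*e)
def crop(c,box,name,k):
    x0,y0,x1,y1=box; cv2.imwrite("pics/"+name,cv2.resize(c["img"][y0:y1,x0:x1,::-1],None,fx=k,fy=k,interpolation=cv2.INTER_CUBIC))
E
python3 - <<'E'
from h import *
t=cam("top");s=cam("side")
crop(t,(160,145,300,250),"t1.png",5)
crop(s,(195,140,325,245),"s1.png",5)
# pens on table
def blobs(m,amin):
    n,l,st,ce=cv2.connectedComponentsWithStats(m.astype(np.uint8))
    return [(np.argwhere(l==i)[:,::-1].astype(float),st[i]) for i in range(1,n) if st[i][4]>=amin]
for c,roi,n in((t,(240,222,420,256),"top"),(s,(195,200,250,370),"side")):
    x0,y0,x1,y1=roi; g=cv2.cvtColor(c["img"],cv2.COLOR_RGB2GRAY); m=np.zeros(g.shape,bool); m[y0:y1,x0:x1]=g[y0:y1,x0:x1]<75
    for p,st in blobs(m,15):
        mu=p.mean(0);u=np.linalg.svd(p-mu,full_matrices=False)[2][0];k=(p-mu)@u
        a,b=mu+u*k.min(),mu+u*k.max()
        A,B=pl(c,*a,.005),pl(c,*b,.005)
        print(n,len(p),a.round(1),b.round(1),A[:2].round(4),B[:2].round(4),np.linalg.norm(A-B).round(4))
# orange wood
for c,n in((t,"top"),(s,"side")):
    h=c["hsv"]; m=(h[...,0]>5)&(h[...,0]<16)&(h[...,1]>140)&(h[...,2]>110)
    for p,st in blobs(cv2.morphologyEx(m.astype(np.uint8),cv2.MORPH_CLOSE,np.ones((3,3))),300):
        b=cv2.boxPoints(cv2.minAreaRect(p.astype(np.float32)))
        print(n,st,b.round(1).tolist(),[pl(c,*q,.01)[:2].round(4).tolist() for q in b])
E
```

```text
top 40 [351.  229.8] [382.  230.5] [ 0.4376 -0.1528] [ 0.4328 -0.2552] 0.1025
top 15 [300.  239.6] [289. 240.] [0.4098 0.0174] [0.4094 0.0537] 0.0363
top 30 [369.  243.7] [348.  245.7] [ 0.3905 -0.2093] [ 0.3856 -0.1398] 0.0697
side 35 [247.4 199.5] [244.8 208.6] [0.5409 0.1985] [0.5257 0.1581] 0.0432
side 76 [205.4 209.9] [211.4 247.1] [0.4024 0.1761] [0.4075 0.021 ] 0.1552
side 24 [248.7 214.9] [247.1 224.5] [0.5332 0.1279] [0.5218 0.0886] 0.0409
side 300 [236.8 235.8] [244.8 272.1] [0.4848 0.0495] [ 0.4874 -0.0817] 0.1312
side 161 [207.7 295.9] [218.8 360. ] [ 0.3844 -0.1356] [ 0.3952 -0.3002] 0.165
side 111 [229.1 297. ] [233.  337.1] [ 0.4368 -0.1489] [ 0.4325 -0.2544] 0.1056
top [ 188   52   93   69 4905] [[187.0, 62.0], [273.3999938964844, 51.20000076293945], [280.70001220703125, 109.5], [194.3000030517578, 120.30000305175781]] [[1.041, 0.3895], [1.0729, 0.0847], [0.8577, 0.0663], [0.8271, 0.3646]]
top [ 224  150   71   71 4439] [[222.89999389648438, 151.3000030517578], [291.79998779296875, 148.89999389648438], [294.20001220703125, 218.5], [225.3000030517578, 220.89999389648438]] [[0.715, 0.2676], [0.717, 0.0334], [0.4798, 0.0343], [0.4779, 0.2628]]
top [ 165  169   54   71 3413] [[163.5, 171.60000610351562], [214.8000030517578, 168.39999389648438], [219.0, 235.89999389648438], [167.6999969482422, 239.10000610351562]] [[0.6501, 0.4692], [0.6565, 0.2959], [0.4288, 0.2843], [0.4226, 0.4536]]
side [ 205  146   68   33 1390] [[204.39999389648438, 153.5], [268.6000061035156, 144.3000030517578], [272.20001220703125, 169.5], [208.0, 178.6999969482422]] [[0.4222, 0.4774], [0.673, 0.4903], [0.6526, 0.3318], [0.4232, 0.3243]]
side [ 226  180   88   59 3048] [[225.6999969482422, 188.89999389648438], [305.79998779296875, 177.10000610351562], [313.20001220703125, 227.5], [233.1999969482422, 239.3000030517578]] [[0.4772, 0.2588], [0.7577, 0.2678], [0.7125, 0.0344], [0.4721, 0.0336]]
```

View pics/t1.png

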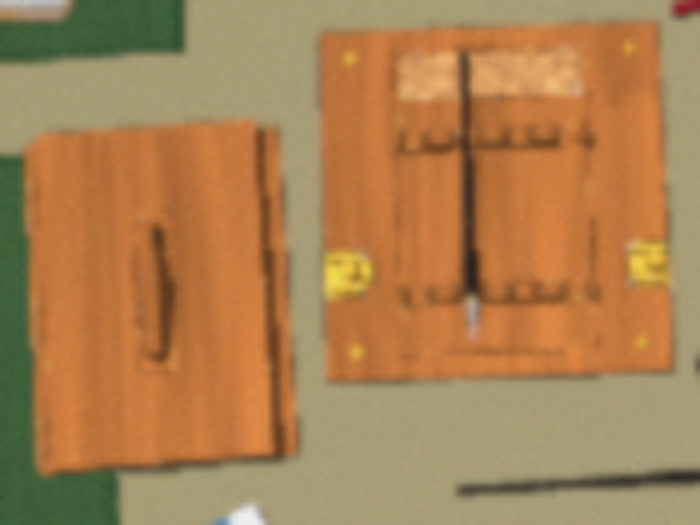

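View pics/s1.png

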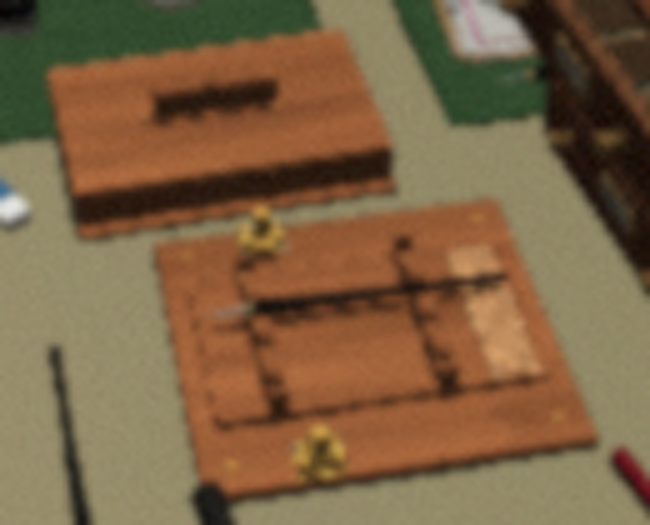

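```bash
cat >> h.py <<'E'
def wood(c):
    h=c["hsv"]; m=((h[...,0]>4)&(h[...,0]<28)&(h[...,1]>130)&(h[...,2]>90)).astype(np.uint8); return cv2.morphologyEx(m,cv2.MORPH_CLOSE,np.ones((3,3)))
def quad(c,seed,extra=None):
    "corners of the wooden blob at seed by line fits to the 4 contour sides (raw pixel lines, edge at pixel border)"
    n,l=cv2.connectedComponents(wood(c)); m=(l==l[seed[1],seed[0]]).astype(np.uint8)
    ct=max(cv2.findContours(cv2.resize(m,None,fx=4,fy=4,interpolation=cv2.INTER_NEAREST),0,cv2.CHAIN_APPROX_NONE)[0],key=len)[:,0].astype(np.float32)
    ct=(ct+.5)/4-.5; b=cv2.boxPoints(cv2.minAreaRect(ct)) if extra is None else np.array(extra,np.float32); L=[]
    for i in range(4):
        p,q=b[i],b[(i+1)%4]; e=(q-p)/np.linalg.norm(q-p); nn=np.array([-e[1],e[0]]); k=(ct-p)@e; d=abs((ct-p)@nn)
        s=ct[(d<4)&(k>8)&(k<np.linalg.norm(q-p)-8)]; f=cv2.fitLine(s,cv2.DIST_HUBER,0,.01,.01).ravel(); L.append(np.cross([*f[2:],1],[*(f[2:]+f[:2]),1]))
    X=[np.cross(L[i-1],L[i]) for i in range(4)]; return np.array([x[:2]/x[2] for x in X])
def rect(P):
    "centre and yaw of quad (world xy, order around)"
    e=[P[(i+1)%4]-P[i] for i in range(4)]; a=[(np.arctan2(v[1],v[0])+np.pi/4)%(np.pi/2)-np.pi/4 for v in e]
    return P.mean(0),a,[np.linalg.norm(v) for v in e]
def to(x,y,z,yaw):
    "shift and turn in tool axes; yaw = world yaw of tool x"
    s=r.read_state(); from scipy.spatial.transform import Rotation as R
    M=R.from_quat(s["eef_rot"]).as_matrix(); d=M.T@(np.array([x,y,z])-s["ee_pos"]); w=np.arctan2(M[1,0],M[0,0])
    print("to",d.round(4),"turn",[round(float((w-yaw+k)),3) for k in(0,2*np.pi,-2*np.pi) if abs(w-yaw+k)<3.6],"now",s["ee_pos"].round(4),"yaw",w.round(3),"q7",s["joint_positions"][6].round(3),"w",s["width"].round(4),"t",s["time"])
E
python3 - <<'E'
from h import *
t=cam("top");s=cam("side")
q=quad(t,(262,190)); P=np.array([pl(t,*a,.01)[:2] for a in q]); print("case top",P.round(4).tolist(),rect(P))
q=quad(s,(280,220),[(226,188),(295,180),(313,229),(234,240)]); P=np.array([pl(s,*a,.01)[:2] for a in q]); print("case side",q.round(1).tolist(),P.round(4).tolist(),rect(P))
# knobs
for c in(t,s):
    h=c["hsv"];m=(h[...,0]>22)&(h[...,0]<33)&(h[...,1]>120)&(h[...,2]>100)
    n,l,st,ce=cv2.connectedComponentsWithStats(m.astype(np.uint8))
    print([(st[i].tolist(),ce[i].round(1).tolist()) for i in range(1,n) if st[i][4]>4])
# pens: darkness profiles
def pen(c,roi,ax):
    x0,y0,x1,y1=roi;g=cv2.cvtColor(c["img"],cv2.COLOR_RGB2GRAY).astype(float)[y0:y1,x0:x1]
    bg=np.median(g);w=np.clip(bg-g-18,0,None);S=w.sum(0 if ax==0 else 1)
    print(S.round().astype(int).tolist()); 
    i=np.arange(len(S))[S>40]; pts=[]
    for k in i:
        col=w[:,k] if ax==0 else w[k]; pos=(col*np.arange(len(col))).sum()/col.sum()
        pts.append((x0+k,y0+pos) if ax==0 else (x0+pos,y0+k))
    f=cv2.fitLine(np.array(pts,np.float32),cv2.DIST_HUBER,0,.01,.01).ravel(); print("pts",np.round(pts[0],1),np.round(pts[-1],1))
    A,B=[pl(c,*p,.005)[:2] for p in(pts[0],pts[-1])]; print(A.round(4),B.round(4),np.linalg.norm(A-B).round(4))
pen(t,(244,235,315,248),0); pen(t,(328,225,396,236),0); pen(t,(333,237,402,251),0)
pen(s,(200,205,218,258),1); pen(s,(222,275,240,352),1); pen(s,(203,291,222,364),1)
E
```

```text
case top [[0.7164, 0.266], [0.7164, 0.0359], [0.4795, 0.0339], [0.478, 0.2633]] (array([0.59757923, 0.14979947]), [np.float64(4.203590133600166e-05), np.float64(0.008669618647895838), np.float64(0.006674022744225461), np.float64(0.011188034576373518)], [np.float64(0.2300632822184321), np.float64(0.23687333908213945), np.float64(0.22945478436408756), np.float64(0.23840106175769585)])
case side [[225.2, 187.5], [293.7, 179.8], [313.9, 227.6], [235.3, 239.5]] [[0.4765, 0.2665], [0.7128, 0.2616], [0.7145, 0.0335], [0.4781, 0.0318]] (array([0.59548229, 0.14832643]), [np.float64(-0.02073964672967732), np.float64(0.0072558278982230995), np.float64(0.00701014232846342), np.float64(0.0065040208008095846)], [np.float64(0.23632636616667563), np.float64(0.22807566932276585), np.float64(0.23641016798822476), np.float64(0.23463285766695857)])
[([286, 194, 5, 6, 12], [287.7, 196.5]), ([225, 196, 6, 7, 34], [227.0, 198.8])]
[([480, 10, 14, 5, 51], [487.2, 11.7]), ([410, 15, 3, 3, 7], [411.1, 15.7]), ([473, 14, 6, 3, 15], [475.1, 14.9]), ([437, 19, 12, 5, 31], [442.1, 20.9]), ([489, 19, 23, 5, 55], [
[... 1868 characters left out ...]
, 186, 178, 181, 182, 190, 207, 239, 253, 266, 275, 279, 286, 288, 278, 261, 282, 301, 310, 307, 298, 318, 350, 368, 385, 385, 376, 379, 370, 363, 263, 85, 4, 0, 0, 0, 0, 0, 0, 0, 0, 5, 24, 13, 0]
pts [227.6 279. ] [232.5 338. ]
[ 0.4397 -0.0949] [ 0.4312 -0.2563] 0.1616
[0, 0, 0, 11, 109, 166, 192, 224, 254, 279, 287, 295, 268, 261, 276, 287, 276, 261, 258, 248, 237, 244, 255, 262, 271, 283, 282, 255, 255, 269, 277, 274, 258, 218, 203, 209, 202, 189, 187, 187, 196, 209, 206, 186, 174, 168, 174, 194, 189, 163, 142, 139, 143, 148, 147, 142, 158, 170, 193, 219, 225, 196, 189, 207, 226, 228, 213, 208, 201, 143, 23, 0, 0]
pts [207.9 295. ] [218.7 360. ]
[ 0.385  -0.1331] [ 0.3949 -0.3001] 0.1672
```

```bash
python3 - <<'E'
from h import *
t=cam("top");s=cam("side")
print("handle end",tri(t,(302,218),s,(237,238)))
print("pivot",tri(t,(405,205),s,(270,368)))
for c,roi,ax in((t,(246,152,260,208),1),(s,(244,194,298,208),0)):
    x0,y0,x1,y1=roi;g=cv2.cvtColor(c["img"],cv2.COLOR_RGB2GRAY).astype(float)[y0:y1,x0:x1]
    m=g<62; p=np.argwhere(m)[:,::-1]+[x0,y0]; p=p.astype(np.float32)
    f=cv2.fitLine(p,cv2.DIST_HUBER,0,.01,.01).ravel(); k=(p-f[2:])@f[:2]
    a,b=f[2:]+f[:2]*k.min(),f[2:]+f[:2]*k.max(); A,B=pl(c,*a,.027)[:2],pl(c,*b,.027)[:2]
    print(a.round(1),b.round(1),A.round(4),B.round(4),np.linalg.norm(A-B).round(4),((A+B)/2).round(4))
    for row in (g if ax==1 else g.T)[::4]: print(row.astype(int).tolist())
E
```

```text
handle end (array([0.47957792, 0.01094158, 0.03891841]), np.float64(0.003531594265849821))
pivot (array([ 0.50847998, -0.33745852,  0.00589467]), np.float64(0.013999048110589178))
[252.8 174. ] [253.4 202. ] [0.6303 0.1676] [0.536  0.1679] 0.0943 [0.5832 0.1677]
[136, 141, 142, 143, 142, 141, 138, 133, 136, 138, 137, 137, 134, 137]
[163, 176, 180, 181, 175, 134, 89, 102, 146, 156, 154, 158, 162, 162]
[174, 177, 180, 174, 161, 132, 89, 87, 144, 169, 175, 175, 175, 170]
[162, 154, 152, 151, 153, 140, 94, 72, 107, 127, 126, 131, 128, 122]
[133, 129, 132, 135, 133, 124, 87, 66, 98, 110, 117, 123, 125, 123]
[117, 126, 124, 112, 101, 100, 76, 70, 105, 105, 107, 115, 120, 113]
[128, 123, 125, 131, 135, 129, 92, 65, 79, 103, 118, 123, 125, 124]
[136, 133, 137, 140, 139, 129, 94, 55, 63, 100, 117, 124, 126, 128]
[140, 136, 138, 141, 141, 130, 89, 59, 65, 103, 120, 127, 128, 130]
[138, 136, 137, 138, 141, 131, 97, 62, 69, 104, 121, 133, 132, 130]
[139, 139, 142, 142, 140, 130, 99, 61, 70, 108, 126, 131, 135, 132]
[139, 141, 142, 142, 138, 125, 89, 54, 41, 68, 111, 133, 139, 137]
[138, 139, 140
[... 387 characters left out ...]
[102, 105, 109, 106, 89, 56, 33, 39, 48, 61, 83, 101, 104, 105]
[102, 106, 110, 102, 75, 42, 38, 64, 71, 82, 96, 101, 103, 103]
[102, 108, 106, 92, 60, 36, 44, 54, 57, 80, 99, 99, 100, 101]
[107, 109, 105, 77, 47, 42, 60, 66, 77, 92, 101, 101, 99, 103]
[107, 107, 97, 67, 48, 70, 68, 58, 75, 93, 101, 96, 99, 108]
[70, 58, 39, 29, 36, 60, 65, 68, 76, 88, 93, 100, 106, 111]
[100, 89, 63, 43, 68, 94, 100, 90, 76, 59, 74, 89, 89, 77]
[102, 75, 48, 46, 53, 59, 75, 87, 94, 98, 101, 103, 108, 110]
[150, 103, 69, 97, 106, 106, 120, 126, 120, 109, 112, 113, 112, 108]
[110, 67, 57, 81, 118, 141, 155, 156, 154, 150, 149, 152, 145, 140]
[96, 85, 107, 125, 134, 143, 141, 140, 144, 144, 149, 152, 150, 153]
```

```bash
python3 -c "
from h import *
to(.5,-.3,.22,.0); to(.6105,.166,.12,0)"
```

```bash
sed -i 's/s\["width"\].round(4)/round(s["width"],4)/;s/w\.round(3)/round(float(w),3)/' h.py; python3 -c "
from h import *
to(.5,-.3,.22,.0); to(.6105,.166,.12,0)"
```

```text
to [ 0.4091 -0.2095  0.0245] turn [0.253] now [ 0.1563 -0.6051  0.2445] yaw 0.253 q7 -0.089 w 0.0869 t 0.4
to [ 0.6326 -0.633   0.1246] turn [0.253] now [ 0.1563 -0.6051  0.2445] yaw 0.253 q7 -0.089 w 0.0869 t 0.4
```

Request:
{"name": "jog_arm", "arguments": {
  "moves": [
    {"pos":[0.05, -0.026, 0], "yaw":0.1, "finger_gap":0.03},
    {"pos":[0.1, -0.052, 0], "yaw":0.2, "finger_gap":0.03},
    {"pos":[0.15, -0.078, 0], "yaw":0.253, "finger_gap":0.03},
    {"pos":[0.2, -0.104, 0.01], "yaw":0.253, "finger_gap":0.03},
    {"pos":[0.25, -0.13, 0.02], "yaw":0.253, "finger_gap":0.03},
    {"pos":[0.3, -0.156, 0.02], "yaw":0.253, "finger_gap":0.03},
    {"pos":[0.35, -0.182, 0.024], "yaw":0.253, "finger_gap":0.03},
    {"pos":[0.4, -0.2, 0.024], "yaw":0.253, "finger_gap":0.03},
    {"pos":[0.409, -0.21, 0.024], "yaw":0.253, "finger_gap":0.03},
    {"pos":[0.409, -0.21, 0.024], "yaw":0.253, "finger_gap":0.03}
  ]
}}

```text
time: 1.4
ee_pos: [0.504, -0.2935, 0.2205]
eef_rot: [1.0, 0.004, 0.001, -0.001]
ft_force: [-0.5, -0.3, 0.6]
width: 0.0306
grip_force: 0.0
```

```bash
python3 -c "
from h import *
to(.6105,.166,.12,0)"
```

```text
to [ 0.11   -0.4584  0.1018] turn [0.008] now [ 0.504  -0.2935  0.2205] yaw 0.008 q7 -1.179 w 0.0306 t 1.4
```

Request:
{"name": "jog_arm", "arguments": {
  "moves": [
    {"pos":[0.011, -0.046, 0], "finger_gap":0.03},
    {"pos":[0.022, -0.092, 0], "finger_gap":0.03},
    {"pos":[0.033, -0.138, 0], "finger_gap":0.03},
    {"pos":[0.044, -0.184, 0.01], "finger_gap":0.03},
    {"pos":[0.055, -0.23, 0.03], "finger_gap":0.03},
    {"pos":[0.066, -0.276, 0.05], "finger_gap":0.03},
    {"pos":[0.077, -0.322, 0.07], "finger_gap":0.03},
    {"pos":[0.088, -0.368, 0.09], "finger_gap":0.03},
    {"pos":[0.099, -0.414, 0.1], "finger_gap":0.03},
    {"pos":[0.106, -0.46, 0.1], "finger_gap":0.03},
    {"pos":[0.106, -0.46, 0.1], "finger_gap":0.03},
    {"pos":[0.106, -0.46, 0.1], "finger_gap":0.03}
  ]
}}

```text
time: 2.6
ee_pos: [0.6056, 0.1618, 0.1202]
eef_rot: [1.0, 0.001, -0.0, -0.0]
ft_force: [0.0, -0.4, -0.5]
width: 0.03
grip_force: 0.0
```

```bash
python3 - <<'E'
from h import *
to(.6105,.166,.045,0)
crop(cam("top"),(210,140,300,225),"t2.png",6)
crop(cam("side"),(215,130,325,245),"s2.png",5)
E
```

```text
to [ 0.0049 -0.0041  0.0752] turn [0.002] now [0.6056 0.1618 0.1202] yaw 0.002 q7 -2.084 w 0.03 t 2.6
```

View pics/s2.png

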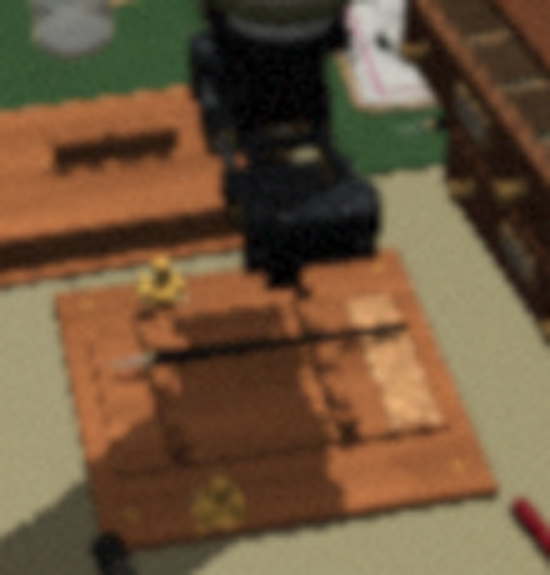

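Request:
{"name": "jog_arm", "arguments": {
  "moves": [
    {"pos":[0.005, -0.004, 0.02], "finger_gap":0.03},
    {"pos":[0.005, -0.004, 0.045], "finger_gap":0.03},
    {"pos":[0.005, -0.004, 0.065], "finger_gap":0.03},
    {"pos":[0.005, -0.004, 0.075], "finger_gap":0.03},
    {"pos":[0.005, -0.004, 0.075], "finger_gap":0.03},
    {"pos":[0.005, -0.004, 0.075], "finger_gap":0.005},
    {"pos":[0.005, -0.004, 0.075], "finger_gap":0.005},
    {"pos":[0.005, -0.004, 0.075], "finger_gap":0.005},
    {"pos":[0.005, -0.004, 0.075], "finger_gap":0.005}
  ],
  "squeeze": 10
}}

```text
time: 3.6
ee_pos: [0.6115, 0.1664, 0.0469]
eef_rot: [1.0, 0.0, 0.001, -0.001]
ft_force: [-0.4, 2.8, 1.8]
width: 0.0092
grip_force: 10.0
```

```bash
python3 - <<'E'
from h import *
to(.6105,.166,.045,0)
crop(cam("side"),(215,130,325,245),"s3.png",5)
E
```

```text
to [-0.001   0.0004  0.0019] turn [0.001] now [0.6115 0.1664 0.0469] yaw 0.001 q7 -2.122 w 0.0092 t 3.6
```

View pics/s3.png

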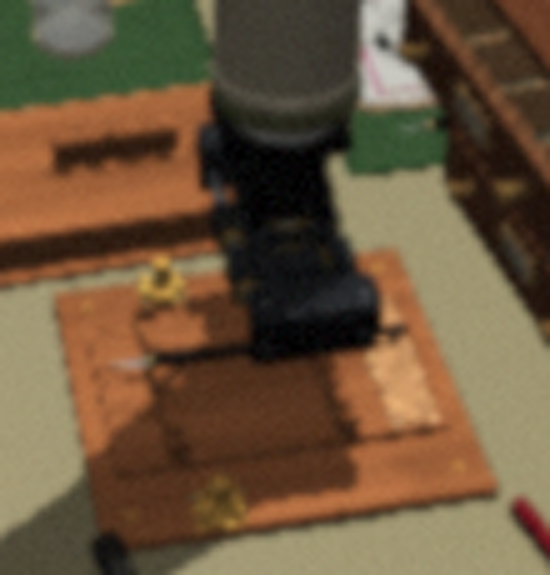

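Request:
{"name": "jog_arm", "arguments": {
  "moves": [
    {"pos":[0, 0, -0.04], "finger_gap":0.005},
    {"pos":[0, 0, -0.08], "finger_gap":0.005},
    {"pos":[0, 0, -0.08], "yaw":-0.15, "finger_gap":0.005},
    {"pos":[0, 0, -0.08], "yaw":-0.3, "finger_gap":0.005},
    {"pos":[-0.01, 0, -0.08], "yaw":-0.45, "finger_gap":0.005},
    {"pos":[-0.02, 0, -0.08], "yaw":-0.6, "finger_gap":0.005},
    {"pos":[-0.029, 0, -0.08], "yaw":-0.75, "finger_gap":0.005},
    {"pos":[-0.029, 0, -0.08], "yaw":-0.9, "finger_gap":0.005},
    {"pos":[-0.029, 0, -0.08], "yaw":-1.05, "finger_gap":0.005},
    {"pos":[-0.029, 0, -0.08], "yaw":-1.2, "finger_gap":0.005},
    {"pos":[-0.029, 0, -0.08], "yaw":-1.35, "finger_gap":0.005},
    {"pos":[-0.029, 0, -0.08], "yaw":-1.5, "finger_gap":0.005}
  ],
  "squeeze": 12
}}

```text
time: 4.85
ee_pos: [0.582, 0.164, 0.1257]
eef_rot: [0.73, 0.684, -0.0, 0.0]
ft_force: [-0.8, -0.5, -0.2]
width: 0.0095
grip_force: 1.2
```

```bash
python3 -c "
from h import *
to(.5825,.1667,.127,3.142)"
```

```text
to [ 0.0027  0.0003 -0.0013] turn [-1.636] now [0.582  0.164  0.1257] yaw 1.506 q7 -0.695 w 0.0095 t 4.85
```

Request:
{"name": "jog_arm", "arguments": {
  "moves": [
    {"finger_gap":0.003},
    {"finger_gap":0.003},
    {"finger_gap":0.003},
    {"yaw":-0.05, "finger_gap":0.003}
  ],
  "squeeze": 15
}}

```text
time: 5.25
ee_pos: [0.5819, 0.1645, 0.1257]
eef_rot: [0.715, 0.699, -0.0, 0.0]
ft_force: [0.5, 0.5, -0.5]
width: 0.0096
grip_force: 15.0
```

```bash
python3 - <<'E'
from h import *
to(.5825,.1667,.127,3.142)
crop(cam("side"),(195,110,325,245),"s4.png",4)
E
```

```text
to [ 0.0022  0.0005 -0.0013] turn [-1.595] now [0.5819 0.1645 0.1257] yaw 1.547 q7 -0.657 w 0.0096 t 5.25
```

View pics/s4.png

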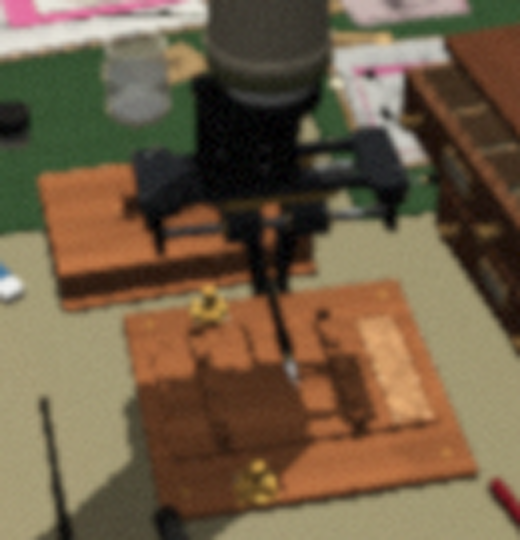

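```bash
python3 - <<'E'
from h import *
s=cam("side");t=cam("top")
e=r.read_state()["ee_pos"]
for c,n in((s,"side"),(t,"top")):
  for L in(.0845,.1125):
    for p in(0,.3): print(n,L,p,np.round(proj(c,e+[-.024*L,-L*np.cos(p),-.018-L*np.sin(p)]),1))
g=cv2.cvtColor(s["img"],cv2.COLOR_RGB2GRAY); print(g[175:212:2,255:278])
E
```

```text
side 0.0845 0 [266.8 199. ]
side 0.0845 0.3 [266.4 204.4]
side 0.1125 0 [268.6 205.7]
side 0.1125 0.3 [268.1 212.9]
top 0.0845 0 [280.7 184. ]
top 0.0845 0.3 [279.1 185.4]
top 0.1125 0 [289.6 184. ]
top 0.1125 0.3 [287.4 185.8]
[[ 30  23  15   3  13  14  19  23  17  15   4   7  16  39  51  54  58  72
  105 133 148 148 148]
 [ 42  40  23  13   6  11  26  38  32  18   5  20  53  86 100 103  97  87
   93 118 143 149 152]
 [ 92  84  53  19   7  10  18  31  31  19  12  36  77 112 121 120 123 122
  123 139 147 145 148]
 [117 115  91  44  12  15  16  25  33  24  13  44  96 136 143 145 148 147
  145 139 133 133 132]
 [146 139 117  71  38  40  33  28  41  57  60  64  88 108 121 120 118 117
  117 112 114 114 114]
 [116 117 110 104  94  97  82  47  32  56  86 103 108 114 113 111 113 113
  113 111 110 114 112]
 [112 112 113 114 110 112  98  69  34  42  77 106 112 115 113 112 118 112
  103  85  81  83 100]
 [110 113 115 113 111 112 110  88  50  32  57  93 115 120 120 119 120 115
   94  65  55  65  89]
 [ 94  98 111 117 116 121 120 110  80  36  38  78 110 118 121 121 114 104
   92  83 101 108 114]
[... 271 characters left out ...]
119 112  90  80  82]
 [123 115 100  88  98 112 116 113 112 103  82  71  79  89 103 108 111 111
  111 110  98  79  62]
 [110 106  90  67  61  62  61  64  63  60  61  74 107 113  83  68  65  64
   62  61  56  49  43]
 [ 60  62  58  56  54  53  51  50  52  54  54  65 102 116  92  78  75  77
   73  66  63  57  46]
 [ 59  56  57  57  57  57  55  54  58  54  54  55  66  90 101  95  97 104
  109 105 102  96  78]
 [ 58  56  55  59  57  57  55  55  55  57  57  54  60  63  77  99 114 119
  118 118 120 117  99]
 [ 57  59  54  58  57  55  58  62  60  59  58  60  60  58  67  89 111 119
  121 121 121 121 120]
 [ 60  61  59  57  60  61  60  60  58  58  60  59  58  60  64  71  95 112
  117 117 116 120 114]]
```

Request:
{"name": "jog_arm", "arguments": {
  "moves": [
    {"pos":[0.001, 0, 0], "yaw":-0.15, "finger_gap":0.003},
    {"pos":[0.001, 0, 0], "yaw":-0.3, "finger_gap":0.003},
    {"pos":[0.001, 0, 0], "yaw":-0.45, "finger_gap":0.003},
    {"pos":[0.001, 0, 0], "yaw":-0.6, "finger_gap":0.003},
    {"pos":[0.001, 0, 0], "yaw":-0.75, "finger_gap":0.003},
    {"pos":[0.001, 0, 0], "yaw":-0.9, "finger_gap":0.003},
    {"pos":[0.001, 0, 0], "yaw":-1.05, "finger_gap":0.003},
    {"pos":[0.001, 0, 0], "yaw":-1.2, "finger_gap":0.003},
    {"pos":[0.001, 0, 0], "yaw":-1.35, "finger_gap":0.003},
    {"pos":[0.001, 0, 0], "yaw":-1.5, "finger_gap":0.003},
    {"pos":[0.001, 0, 0], "yaw":-1.6, "finger_gap":0.003},
    {"pos":[0.001, 0, 0], "yaw":-1.6, "finger_gap":0.003}
  ]
}}

```text
time: 6.6
ee_pos: [0.5819, 0.1653, 0.1253]
eef_rot: [-0.004, 1.0, 0.0, -0.0]
ft_force: [-0.2, 0.3, -0.6]
width: 0.0092
grip_force: 15.0
```

```bash
python3 -c "
from h import *
to(.5825,.1667,.0469,3.142)"
```

```text
to [-0.0006  0.0014  0.0784] turn [0.007] now [0.5819 0.1653 0.1253] yaw -3.134 q7 0.806 w 0.0092 t 6.6
```

Request:
{"name": "jog_arm", "arguments": {
  "moves": [
    {"pos":[0, 0.0014, 0.03], "finger_gap":0.003},
    {"pos":[0, 0.0014, 0.055], "finger_gap":0.003},
    {"pos":[0, 0.0014, 0.068], "finger_gap":0.003},
    {"pos":[0, 0.0014, 0.074], "finger_gap":0.003},
    {"pos":[0, 0.0014, 0.078], "finger_gap":0.003},
    {"pos":[0, 0.0014, 0.078], "finger_gap":0.003}
  ]
}}

```text
time: 7.2
ee_pos: [0.5822, 0.167, 0.048]
eef_rot: [-0.004, 1.0, 0.0, 0.0]
ft_force: [-0.7, 0.2, -0.0]
width: 0.0092
grip_force: 15.0
```

```bash
python3 -c "
from h import *
to(.5825,.1667,.0469,3.142)"
```

```text
to [-0.0003 -0.0003  0.0011] turn [0.007] now [0.5822 0.167  0.048 ] yaw -3.134 q7 0.754 w 0.0092 t 7.2
```

Request:
{"name": "jog_arm", "arguments": {
  "moves": [
    {"pos":[0, 0, 0.0015], "finger_gap":0.003},
    {"pos":[0, 0, 0.0015], "finger_gap":0.022},
    {"pos":[0, 0, 0.0015], "finger_gap":0.022},
    {"pos":[0, 0, 0.0015], "finger_gap":0.022},
    {"pos":[0, 0, -0.03], "finger_gap":0.022},
    {"pos":[0, 0, -0.075], "finger_gap":0.022},
    {"pos":[0, 0, -0.11], "finger_gap":0.022},
    {"pos":[0, 0, -0.11], "finger_gap":0.022}
  ]
}}

```text
time: 8.0
ee_pos: [0.5837, 0.1683, 0.1626]
eef_rot: [-0.004, 1.0, 0.001, 0.003]
ft_force: [1.1, 0.2, 0.3]
width: 0.0217
grip_force: 0.0
```

```bash
python3 -c "
from h import *
to(.4057,.0985,.12,1.595);to(.4057,.0985,.024,1.595)"
```

```text
to [ 0.1789 -0.0684  0.0413] turn [1.555] now [0.5837 0.1683 0.1626] yaw -3.133 q7 0.825 w 0.0217 t 8.0
to [ 0.1795 -0.0686  0.1373] turn [1.555] now [0.5837 0.1683 0.1626] yaw -3.133 q7 0.825 w 0.0217 t 8.0
```

Request:
{"name": "jog_arm", "arguments": {
  "moves": [
    {"pos":[0.02, -0.01, 0], "yaw":0.15, "finger_gap":0.04},
    {"pos":[0.05, -0.02, 0], "yaw":0.3, "finger_gap":0.04},
    {"pos":[0.08, -0.03, 0], "yaw":0.45, "finger_gap":0.04},
    {"pos":[0.11, -0.04, 0], "yaw":0.6, "finger_gap":0.04},
    {"pos":[0.14, -0.05, 0], "yaw":0.75, "finger_gap":0.04},
    {"pos":[0.16, -0.06, 0.01], "yaw":0.9, "finger_gap":0.04},
    {"pos":[0.178, -0.068, 0.02], "yaw":1.05, "finger_gap":0.04},
    {"pos":[0.178, -0.068, 0.04], "yaw":1.2, "finger_gap":0.04},
    {"pos":[0.178, -0.068, 0.04], "yaw":1.35, "finger_gap":0.04},
    {"pos":[0.178, -0.068, 0.04], "yaw":1.5, "finger_gap":0.04},
    {"pos":[0.178, -0.068, 0.04], "yaw":1.555, "finger_gap":0.04},
    {"pos":[0.178, -0.068, 0.04], "yaw":1.555, "finger_gap":0.04}
  ]
}}

```text
time: 9.2
ee_pos: [0.4043, 0.0973, 0.1173]
eef_rot: [0.699, 0.715, -0.0, 0.0]
ft_force: [-0.2, -0.3, 0.1]
width: 0.04
grip_force: 0.0
```

```bash
python3 - <<'E'
from h import *
to(.4057,.0985,.0245,1.595)
crop(cam("top"),(160,145,410,255),"t5.png",3.2)
crop(cam("side"),(195,110,325,245),"s5.png",4)
E
```

```text
to [0.0012 0.0015 0.0928] turn [-0.001] now [0.4043 0.0973 0.1173] yaw 1.594 q7 -0.388 w 0.04 t 9.2
```

View pics/t5.png

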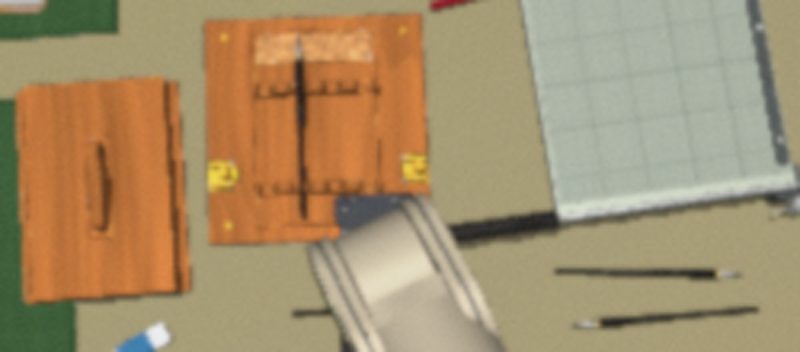

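Request:
{"name": "jog_arm", "arguments": {
  "moves": [
    {"pos":[0.001, 0.0015, 0.03], "finger_gap":0.04},
    {"pos":[0.001, 0.0015, 0.06], "finger_gap":0.04},
    {"pos":[0.001, 0.0015, 0.08], "finger_gap":0.04},
    {"pos":[0.001, 0.0015, 0.09], "finger_gap":0.04},
    {"pos":[0.001, 0.0015, 0.093], "finger_gap":0.04},
    {"pos":[0.001, 0.0015, 0.093], "finger_gap":0.003},
    {"pos":[0.001, 0.0015, 0.093], "finger_gap":0.003},
    {"pos":[0.001, 0.0015, 0.093], "finger_gap":0.003},
    {"pos":[0.001, 0.0015, 0.093], "finger_gap":0.003}
  ],
  "squeeze": 15
}}

```text
time: 10.2
ee_pos: [0.4065, 0.0982, 0.0251]
eef_rot: [0.699, 0.715, 0.0, 0.001]
ft_force: [-0.1, 0.9, 0.1]
width: 0.0156
grip_force: 0.0
```

```bash
python3 -c "
from h import *
to(.4057,.0985,.12,1.595);to(.583,.202,.13,3.149)"
```

```text
to [ 0.0002 -0.0006 -0.0949] turn [-0.0] now [0.4065 0.0982 0.0251] yaw 1.595 q7 -0.638 w 0.0156 t 10.2
to [ 0.0995  0.1791 -0.1047] turn [-1.554] now [0.4065 0.0982 0.0251] yaw 1.595 q7 -0.638 w 0.0156 t 10.2
```

Request:
{"name": "jog_arm", "arguments": {
  "moves": [
    {"pos":[0, 0, 0.001], "finger_gap":0.02},
    {"pos":[0, 0, 0.0015], "finger_gap":0.02},
    {"pos":[0, 0, 0.0015], "finger_gap":0.003},
    {"pos":[0, 0, 0.0015], "finger_gap":0.003},
    {"pos":[0, 0, 0.0015], "finger_gap":0.003},
    {"pos":[0, 0, 0.0015], "finger_gap":0.003}
  ],
  "squeeze": 15
}}

```text
time: 10.8
ee_pos: [0.406, 0.0984, 0.023]
eef_rot: [0.699, 0.716, -0.0, 0.0]
ft_force: [0.1, 0.5, -0.5]
width: 0.0092
grip_force: 15.0
```

```bash
python3 -c "
from h import *
to(.583,.202,.13,3.149)"
```

```text
to [ 0.0993  0.1795 -0.107 ] turn [-1.554] now [0.406  0.0984 0.023 ] yaw 1.595 q7 -0.642 w 0.0092 t 10.8
```

Request:
{"name": "jog_arm", "arguments": {
  "moves": [
    {"pos":[0, 0, -0.04], "finger_gap":0.003},
    {"pos":[0, 0, -0.08], "finger_gap":0.003},
    {"pos":[0.01, 0.02, -0.106], "yaw":-0.15, "finger_gap":0.003},
    {"pos":[0.02, 0.04, -0.106], "yaw":-0.3, "finger_gap":0.003},
    {"pos":[0.03, 0.06, -0.106], "yaw":-0.45, "finger_gap":0.003},
    {"pos":[0.04, 0.08, -0.106], "yaw":-0.6, "finger_gap":0.003},
    {"pos":[0.055, 0.1, -0.106], "yaw":-0.75, "finger_gap":0.003},
    {"pos":[0.07, 0.12, -0.106], "yaw":-0.9, "finger_gap":0.003},
    {"pos":[0.08, 0.14, -0.106], "yaw":-1.05, "finger_gap":0.003},
    {"pos":[0.09, 0.16, -0.106], "yaw":-1.2, "finger_gap":0.003},
    {"pos":[0.099, 0.178, -0.106], "yaw":-1.35, "finger_gap":0.003},
    {"pos":[0.099, 0.178, -0.106], "yaw":-1.5, "finger_gap":0.003}
  ]
}}

```text
time: 12.0
ee_pos: [0.5829, 0.2027, 0.1285]
eef_rot: [0.02, 1.0, 0.001, -0.0]
ft_force: [-0.4, 0.2, 0.5]
width: 0.009
grip_force: 15.0
```

```bash
python3 -c "
from h import *
to(.581,.202,.0455,3.149)"
```

```text
to [ 0.0018 -0.0009  0.083 ] turn [-0.048] now [0.5829 0.2027 0.1285] yaw 3.101 q7 0.653 w 0.009 t 12.0
```

Request:
{"name": "jog_arm", "arguments": {
  "moves": [
    {"pos":[0.002, -0.0007, 0.02], "yaw":-0.048, "finger_gap":0.003},
    {"pos":[0.002, -0.0007, 0.045], "yaw":-0.048, "finger_gap":0.003},
    {"pos":[0.002, -0.0007, 0.06], "yaw":-0.048, "finger_gap":0.003},
    {"pos":[0.002, -0.0007, 0.06], "yaw":-0.048, "finger_gap":0.003}
  ]
}}

```text
time: 12.4
ee_pos: [0.5785, 0.2003, 0.0669]
eef_rot: [-0.0, 1.0, -0.001, -0.002]
ft_force: [-0.6, -0.2, 0.1]
width: 0.0094
grip_force: 15.0
```

```bash
python3 -c "
from h import *
to(.581,.202,.0455,3.149)"
```

```text
to [-0.0025  0.0017  0.0214] turn [-0.006] now [0.5785 0.2003 0.0669] yaw -3.141 q7 0.656 w 0.0094 t 12.4
```

Request:
{"name": "jog_arm", "arguments": {
  "moves": [
    {"pos":[-0.001, 0.001, 0.005], "yaw":-0.006, "finger_gap":0.003},
    {"pos":[-0.001, 0.001, 0.01], "yaw":-0.006, "finger_gap":0.003},
    {"pos":[-0.001, 0.001, 0.014], "yaw":-0.006, "finger_gap":0.003},
    {"pos":[-0.001, 0.001, 0.014], "yaw":-0.006, "finger_gap":0.003}
  ]
}}

```text
time: 12.8
ee_pos: [0.5805, 0.202, 0.0548]
eef_rot: [-0.004, 1.0, -0.0, -0.0]
ft_force: [0.3, -1.2, -0.3]
width: 0.0095
grip_force: 15.0
```

```bash
python3 -c "
from h import *
to(.581,.202,.0455,3.149)"
```

```text
to [-0.0005  0.      0.0093] turn [-0.0] now [0.5805 0.202  0.0548] yaw -3.134 q7 0.653 w 0.0095 t 12.8
```

Request:
{"name": "jog_arm", "arguments": {
  "moves": [
    {"pos":[0, 0, 0.004], "finger_gap":0.003},
    {"pos":[0, 0, 0.007], "finger_gap":0.003},
    {"pos":[0, 0, 0.009], "finger_gap":0.003},
    {"pos":[0, 0, 0.009], "finger_gap":0.003}
  ]
}}

```text
time: 13.2
ee_pos: [0.5804, 0.202, 0.0457]
eef_rot: [-0.004, 1.0, -0.0, -0.0]
ft_force: [-0.2, 0.8, -0.3]
width: 0.0091
grip_force: 15.0
```

```bash
python3 -c "
from h import *
to(.581,.202,.0455,3.149)"
```

```text
to [-0.0006  0.      0.0002] turn [-0.0] now [0.5804 0.202  0.0457] yaw -3.134 q7 0.648 w 0.0091 t 13.2
```

Request:
{"name": "jog_arm", "arguments": {
  "moves": [
    {"finger_gap":0.022},
    {"finger_gap":0.022},
    {"finger_gap":0.022},
    {"pos":[0, 0, -0.03], "finger_gap":0.022},
    {"pos":[0, 0, -0.075], "finger_gap":0.022},
    {"pos":[0, 0, -0.11], "finger_gap":0.022},
    {"pos":[0, 0, -0.11], "finger_gap":0.022}
  ]
}}

```text
time: 13.9
ee_pos: [0.5821, 0.2037, 0.1611]
eef_rot: [-0.004, 1.0, 0.001, 0.003]
ft_force: [0.4, -0.5, -0.1]
width: 0.0216
grip_force: 0.0
```

```bash
python3 -c "
from h import *
to(.436,-.1766,.12,1.521)"
```

```text
to [ 0.1491 -0.3793  0.0392] turn [1.628] now [0.5821 0.2037 0.1611] yaw -3.134 q7 0.711 w 0.0216 t 13.9
```

Request:
{"name": "jog_arm", "arguments": {
  "moves": [
    {"pos":[0.01, -0.03, 0], "yaw":0.15, "finger_gap":0.04},
    {"pos":[0.03, -0.07, 0], "yaw":0.3, "finger_gap":0.04},
    {"pos":[0.045, -0.11, 0], "yaw":0.45, "finger_gap":0.04},
    {"pos":[0.06, -0.15, 0], "yaw":0.6, "finger_gap":0.04},
    {"pos":[0.075, -0.19, 0], "yaw":0.75, "finger_gap":0.04},
    {"pos":[0.09, -0.23, 0], "yaw":0.9, "finger_gap":0.04},
    {"pos":[0.105, -0.27, 0], "yaw":1.05, "finger_gap":0.04},
    {"pos":[0.12, -0.31, 0], "yaw":1.2, "finger_gap":0.04},
    {"pos":[0.135, -0.35, 0], "yaw":1.35, "finger_gap":0.04},
    {"pos":[0.149, -0.38, 0.01], "yaw":1.5, "finger_gap":0.04},
    {"pos":[0.149, -0.38, 0.03], "yaw":1.628, "finger_gap":0.04},
    {"pos":[0.149, -0.38, 0.038], "yaw":1.628, "finger_gap":0.04}
  ]
}}

```text
time: 15.1
ee_pos: [0.433, -0.1799, 0.1166]
eef_rot: [0.726, 0.688, -0.001, -0.001]
ft_force: [1.1, 0.0, -0.1]
width: 0.0401
grip_force: 0.0
```

```bash
python3 - <<'E'
from h import *
to(.436,-.1766,.0235,1.521)
t=cam("top")
crop(t,(150,145,410,260),"t6.png",3)
E
```

```text
to [0.0034 0.003  0.0931] turn [-0.005] now [ 0.433  -0.1799  0.1166] yaw 1.516 q7 -0.005 w 0.0401 t 15.1
```

View pics/t6.png

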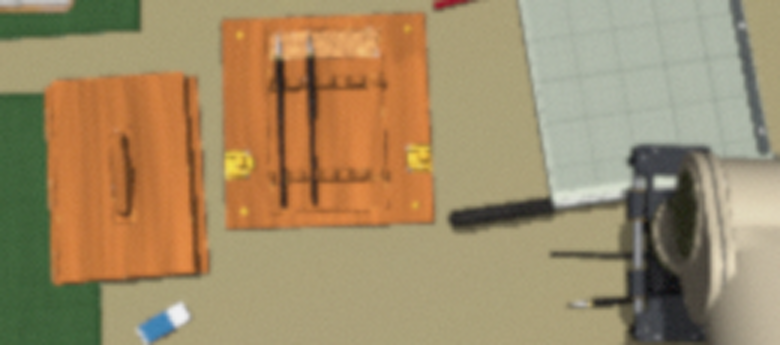

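Request:
{"name": "jog_arm", "arguments": {
  "moves": [
    {"pos":[0.001, 0.001, 0.03], "finger_gap":0.04},
    {"pos":[0.001, 0.001, 0.06], "finger_gap":0.04},
    {"pos":[0.001, 0.001, 0.08], "finger_gap":0.04},
    {"pos":[0.001, 0.001, 0.09], "finger_gap":0.04},
    {"pos":[0.001, 0.001, 0.094], "finger_gap":0.04},
    {"pos":[0.001, 0.001, 0.094], "finger_gap":0.04}
  ]
}}

```text
time: 15.75
ee_pos: [0.4358, -0.1776, 0.0245]
eef_rot: [0.724, 0.69, 0.0, 0.0]
ft_force: [-0.1, -0.6, 0.5]
width: 0.0401
grip_force: 0.0
```

```bash
python3 -c "
from h import *
to(.436,-.1766,.0235,1.521)"
```

```text
to [0.001  0.0001 0.001 ] turn [0.002] now [ 0.4358 -0.1776  0.0245] yaw 1.523 q7 -0.148 w 0.0401 t 15.75
```

Request:
{"name": "jog_arm", "arguments": {
  "moves": [
    {"pos":[0.001, 0, 0.001], "finger_gap":0.003},
    {"pos":[0.001, 0, 0.001], "finger_gap":0.003},
    {"pos":[0.001, 0, 0.001], "finger_gap":0.003},
    {"pos":[0.001, 0, 0.001], "finger_gap":0.003},
    {"pos":[0.001, 0, 0.001], "finger_gap":0.003},
    {"pos":[0.001, 0, 0.001], "finger_gap":0.003}
  ],
  "squeeze": 15
}}

```text
time: 16.35
ee_pos: [0.4354, -0.1772, 0.0232]
eef_rot: [0.725, 0.689, -0.0, 0.0]
ft_force: [-1.0, 0.3, 3.2]
width: 0.0094
grip_force: 15.0
```

```bash
python3 -c "
from h import *
to(.583,.132,.12,3.149)"
```

```text
to [ 0.3162  0.132  -0.0969] turn [-1.628] now [ 0.4354 -0.1772  0.0232] yaw 1.521 q7 -0.153 w 0.0094 t 16.35
```

Request:
{"name": "jog_arm", "arguments": {
  "moves": [
    {"pos":[0, 0, -0.04], "finger_gap":0.003},
    {"pos":[0, 0, -0.08], "finger_gap":0.003},
    {"pos":[0.03, 0.01, -0.098], "yaw":-0.15, "finger_gap":0.003},
    {"pos":[0.06, 0.025, -0.098], "yaw":-0.3, "finger_gap":0.003},
    {"pos":[0.1, 0.04, -0.098], "yaw":-0.45, "finger_gap":0.003},
    {"pos":[0.14, 0.06, -0.098], "yaw":-0.6, "finger_gap":0.003},
    {"pos":[0.18, 0.075, -0.098], "yaw":-0.75, "finger_gap":0.003},
    {"pos":[0.22, 0.09, -0.098], "yaw":-0.9, "finger_gap":0.003},
    {"pos":[0.26, 0.11, -0.098], "yaw":-1.05, "finger_gap":0.003},
    {"pos":[0.29, 0.12, -0.098], "yaw":-1.2, "finger_gap":0.003},
    {"pos":[0.316, 0.132, -0.098], "yaw":-1.35, "finger_gap":0.003},
    {"pos":[0.316, 0.132, -0.098], "yaw":-1.5, "finger_gap":0.003}
  ]
}}

```text
time: 17.55
ee_pos: [0.5831, 0.1366, 0.1212]
eef_rot: [0.055, 0.998, 0.001, 0.0]
ft_force: [-0.3, 0.2, -0.4]
width: 0.0093
grip_force: 15.0
```

```bash
python3 -c "
from h import *
to(.5835,.1317,.0455,3.149)"
```

```text
to [-0.001  -0.005   0.0756] turn [-0.117] now [0.5831 0.1366 0.1212] yaw 3.032 q7 0.665 w 0.0093 t 17.55
```

Request:
{"name": "jog_arm", "arguments": {
  "moves": [
    {"pos":[0, -0.002, 0.01], "yaw":-0.125, "finger_gap":0.003},
    {"pos":[0, -0.002, 0.03], "yaw":-0.125, "finger_gap":0.003},
    {"pos":[0, -0.002, 0.05], "yaw":-0.125, "finger_gap":0.003},
    {"pos":[0, -0.002, 0.057], "yaw":-0.125, "finger_gap":0.003},
    {"pos":[0, -0.002, 0.057], "yaw":-0.125, "finger_gap":0.003},
    {"pos":[0, -0.002, 0.057], "yaw":-0.125, "finger_gap":0.003}
  ]
}}

```text
time: 18.15
ee_pos: [0.5828, 0.1301, 0.0643]
eef_rot: [-0.002, 1.0, 0.0, 0.0]
ft_force: [0.6, 0.3, 0.2]
width: 0.0093
grip_force: 15.0
```

```bash
python3 -c "
from h import *
to(.5835,.1317,.0455,3.149)"
```

```text
to [-0.0007  0.0016  0.0188] turn [-0.004] now [0.5828 0.1301 0.0643] yaw -3.138 q7 0.743 w 0.0093 t 18.15
```

Request:
{"name": "jog_arm", "arguments": {
  "moves": [
    {"pos":[0, 0.0016, 0.002], "yaw":-0.004, "finger_gap":0.003},
    {"pos":[0, 0.0016, 0.007], "yaw":-0.004, "finger_gap":0.003},
    {"pos":[0, 0.0016, 0.012], "yaw":-0.004, "finger_gap":0.003},
    {"pos":[0, 0.0016, 0.016], "yaw":-0.004, "finger_gap":0.003},
    {"pos":[0, 0.0016, 0.0185], "yaw":-0.004, "finger_gap":0.003},
    {"pos":[0, 0.0016, 0.0185], "yaw":-0.004, "finger_gap":0.003}
  ]
}}

```text
time: 18.75
ee_pos: [0.5827, 0.1316, 0.0454]
eef_rot: [-0.004, 1.0, -0.0, -0.0]
ft_force: [1.3, 0.0, 0.3]
width: 0.0094
grip_force: 15.0
```

```bash
python3 -c "
from h import *
to(.5835,.1317,.0455,3.149)"
```

```text
to [-0.0008  0.0001 -0.0001] turn [0.001] now [0.5827 0.1316 0.0454] yaw -3.133 q7 0.733 w 0.0094 t 18.75
```

Request:
{"name": "jog_arm", "arguments": {
  "moves": [
    {"finger_gap":0.022},
    {"finger_gap":0.022},
    {"finger_gap":0.022},
    {"pos":[0, 0, -0.03], "finger_gap":0.022},
    {"pos":[0, 0, -0.075], "finger_gap":0.022},
    {"pos":[0, 0, -0.11], "finger_gap":0.022},
    {"pos":[0, 0, -0.11], "finger_gap":0.022}
  ]
}}

```text
time: 19.45
ee_pos: [0.5844, 0.1329, 0.1604]
eef_rot: [-0.004, 1.0, 0.001, 0.003]
ft_force: [0.5, 0.6, 0.1]
width: 0.0221
grip_force: 0.0
```

```bash
cat >> h.py <<'E'
def pen(c,roi,ax):
    x0,y0,x1,y1=roi;g=cv2.cvtColor(c["img"],cv2.COLOR_RGB2GRAY).astype(float)[y0:y1,x0:x1]
    w=np.clip(np.median(g)-g-18,0,None);S=w.sum(ax); pts=[]
    for k in np.arange(len(S))[S>40]:
        col=w[:,k] if ax==0 else w[k]; pos=(col*np.arange(len(col))).sum()/col.sum(); pts.append((x0+k,y0+pos) if ax==0 else (x0+pos,y0+k))
    A,B=[pl(c,*p,.005)[:2] for p in(pts[0],pts[-1])]; print(A.round(4),B.round(4),np.linalg.norm(A-B).round(4))
E
python3 - <<'E'
from h import *
pen(cam("top"),(333,237,402,251),0);pen(cam("side"),(203,291,222,364),1)
to(.3906,-.2172,.12,1.629)
E
```

```text
[ 0.3923 -0.0908] [ 0.3951 -0.312 ] 0.2212
[ 0.3938 -0.123 ] [ 0.395  -0.3001] 0.1771
to [ 0.1952 -0.3472  0.0358] turn [1.521] now [0.583  0.1315 0.156 ] yaw -3.134 q7 0.798 w 0.022 t 19.55
```

```bash
python3 - <<'E'
from h import *
for n,(x0,y0,x1,y1) in(("top",(330,215,412,256)),("side",(200,280,240,372))):
    c=cam(n);g=cv2.cvtColor(c["img"],cv2.COLOR_RGB2GRAY).astype(np.uint8)
    bh=cv2.morphologyEx(g,cv2.MORPH_BLACKHAT,np.ones((9,9)))
    m=np.zeros_like(g);m[y0:y1,x0:x1]=(bh[y0:y1,x0:x1]>32)
    k,l,st,ce=cv2.connectedComponentsWithStats(m)
    for i in range(1,k):
        if st[i][4]>30:
            p=np.argwhere(l==i)[:,::-1].astype(np.float32);w=bh[l==i].astype(float);mu=(p*w[:,None]).sum(0)/w.sum()
            f=cv2.fitLine(p,cv2.DIST_HUBER,0,.01,.01).ravel();q=(p-f[2:])@f[:2]
            A,B=[pl(c,*(f[2:]+f[:2]*v),.005)[:2] for v in(q.min(),q.max())];print(n,st[i].tolist(),A.round(4),B.round(4),((A+B)/2).round(4),np.linalg.norm(A-B).round(4))
E
```

```text
top [372, 235, 24, 21, 174] [ 0.3484 -0.2214] [ 0.4151 -0.2953] [ 0.3818 -0.2583] 0.0996
side [207, 297, 14, 65, 252] [ 0.3845 -0.1389] [ 0.3955 -0.3024] [ 0.39   -0.2206] 0.1638
```

Request:
{"name": "jog_arm", "arguments": {
  "moves": [
    {"pos":[0.02, -0.03, 0], "yaw":0.15, "finger_gap":0.04},
    {"pos":[0.04, -0.065, 0], "yaw":0.3, "finger_gap":0.04},
    {"pos":[0.06, -0.1, 0], "yaw":0.45, "finger_gap":0.04},
    {"pos":[0.08, -0.135, 0], "yaw":0.6, "finger_gap":0.04},
    {"pos":[0.1, -0.17, 0], "yaw":0.75, "finger_gap":0.04},
    {"pos":[0.12, -0.205, 0], "yaw":0.9, "finger_gap":0.04},
    {"pos":[0.14, -0.24, 0], "yaw":1.05, "finger_gap":0.04},
    {"pos":[0.16, -0.275, 0], "yaw":1.2, "finger_gap":0.04},
    {"pos":[0.18, -0.31, 0], "yaw":1.35, "finger_gap":0.04},
    {"pos":[0.195, -0.347, 0.01], "yaw":1.5, "finger_gap":0.04},
    {"pos":[0.195, -0.347, 0.03], "yaw":1.521, "finger_gap":0.04},
    {"pos":[0.195, -0.347, 0.036], "yaw":1.521, "finger_gap":0.04}
  ]
}}

```text
time: 20.85
ee_pos: [0.3886, -0.2175, 0.1174]
eef_rot: [0.687, 0.726, -0.0, -0.002]
ft_force: [0.7, -0.2, -0.1]
width: 0.0399
grip_force: 0.0
```

```bash
python3 - <<'E'
from h import *
to(.3906,-.2175,.0235,1.629)
crop(cam("side"),(195,260,275,372),"s7.png",5)
E
```

```text
to [-0.0003  0.0022  0.0939] turn [-0.003] now [ 0.3886 -0.2175  0.1174] yaw 1.626 q7 0.232 w 0.0399 t 20.85
```

View pics/s7.png

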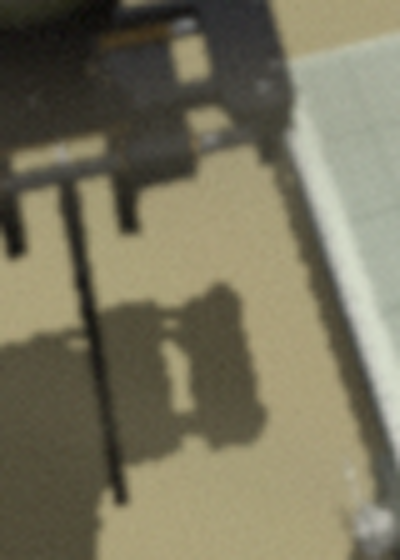

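Request:
{"name": "jog_arm", "arguments": {
  "moves": [
    {"pos":[0, 0.001, 0.03], "finger_gap":0.04},
    {"pos":[0, 0.001, 0.06], "finger_gap":0.04},
    {"pos":[0, 0.001, 0.08], "finger_gap":0.04},
    {"pos":[0, 0.001, 0.09], "finger_gap":0.04},
    {"pos":[0, 0.001, 0.0945], "finger_gap":0.04},
    {"pos":[0, 0.001, 0.0945], "finger_gap":0.03},
    {"pos":[0, 0.001, 0.0945], "finger_gap":0.003},
    {"pos":[0, 0.001, 0.0945], "finger_gap":0.003},
    {"pos":[0, 0.001, 0.0945], "finger_gap":0.003},
    {"pos":[0, 0.001, 0.0945], "finger_gap":0.003},
    {"pos":[0, 0.001, 0.0945], "finger_gap":0.003}
  ],
  "squeeze": 15
}}

```text
time: 22.0
ee_pos: [0.3917, -0.2172, 0.0254]
eef_rot: [0.686, 0.727, -0.0, 0.0]
ft_force: [-0.5, -0.8, 5.3]
width: 0.0092
grip_force: 15.0
```

```bash
python3 -c "
from h import *
to(.583,.0965,.12,0.007)"
```

```text
to [ 0.3021  0.2091 -0.0948] turn [1.622] now [ 0.3917 -0.2172  0.0254] yaw 1.629 q7 0.062 w 0.0092 t 22.0
```

Request:
{"name": "jog_arm", "arguments": {
  "moves": [
    {"pos":[0, 0, -0.04], "finger_gap":0.003},
    {"pos":[0, 0, -0.08], "finger_gap":0.003},
    {"pos":[0.03, 0.02, -0.096], "yaw":0.15, "finger_gap":0.003},
    {"pos":[0.06, 0.04, -0.096], "yaw":0.3, "finger_gap":0.003},
    {"pos":[0.1, 0.07, -0.096], "yaw":0.45, "finger_gap":0.003},
    {"pos":[0.14, 0.1, -0.096], "yaw":0.6, "finger_gap":0.003},
    {"pos":[0.18, 0.125, -0.096], "yaw":0.75, "finger_gap":0.003},
    {"pos":[0.22, 0.15, -0.096], "yaw":0.9, "finger_gap":0.003},
    {"pos":[0.26, 0.175, -0.096], "yaw":1.05, "finger_gap":0.003},
    {"pos":[0.28, 0.195, -0.096], "yaw":1.2, "finger_gap":0.003},
    {"pos":[0.302, 0.209, -0.096], "yaw":1.35, "finger_gap":0.003},
    {"pos":[0.302, 0.209, -0.096], "yaw":1.5, "finger_gap":0.003}
  ]
}}

```text
time: 23.2
ee_pos: [0.5833, 0.1032, 0.121]
eef_rot: [0.992, 0.126, 0.0, -0.002]
ft_force: [-0.9, -0.3, 0.7]
width: 0.0092
grip_force: 15.0
```

```bash
python3 -c "
from h import *
to(.583,.0965,.0455,0.007)"
```

```text
to [-0.0021  0.0067  0.0755] turn [0.246] now [0.5833 0.1032 0.121 ] yaw 0.253 q7 -1.868 w 0.0092 t 23.2
```

Request:
{"name": "jog_arm", "arguments": {
  "moves": [
    {"pos":[-0.001, 0.003, 0], "yaw":0.122, "finger_gap":0.003},
    {"pos":[-0.001, 0.003, 0], "yaw":0.2, "finger_gap":0.003},
    {"pos":[-0.001, 0.003, 0.02], "yaw":0.2, "finger_gap":0.003},
    {"pos":[-0.001, 0.003, 0.04], "yaw":0.2, "finger_gap":0.003},
    {"pos":[-0.001, 0.003, 0.05], "yaw":0.2, "finger_gap":0.003},
    {"pos":[-0.001, 0.003, 0.05], "yaw":0.2, "finger_gap":0.003}
  ]
}}

```text
time: 23.8
ee_pos: [0.5816, 0.0933, 0.0697]
eef_rot: [1.0, 0.026, -0.001, 0.0]
ft_force: [0.6, 0.3, 0.2]
width: 0.009
grip_force: 15.0
```

```bash
python3 -c "
from h import *
to(.583,.0965,.0455,0.007)"
```

```text
to [ 0.0016 -0.0031  0.0242] turn [0.045] now [0.5816 0.0933 0.0697] yaw 0.052 q7 -2.073 w 0.009 t 23.8
```

Request:
{"name": "jog_arm", "arguments": {
  "moves": [
    {"pos":[0.001, -0.003, 0], "yaw":0.045, "finger_gap":0.003},
    {"pos":[0.001, -0.003, 0.005], "yaw":0.045, "finger_gap":0.003},
    {"pos":[0.001, -0.003, 0.01], "yaw":0.045, "finger_gap":0.003},
    {"pos":[0.001, -0.003, 0.012], "yaw":0.045, "finger_gap":0.003},
    {"pos":[0.001, -0.003, 0.012], "yaw":0.045, "finger_gap":0.003}
  ]
}}

```text
time: 24.3
ee_pos: [0.5831, 0.0963, 0.0587]
eef_rot: [1.0, 0.004, -0.0, 0.0]
ft_force: [-0.3, -0.1, 0.0]
width: 0.0091
grip_force: 15.0
```

```bash
python3 -c "
from h import *
to(.583,.0967,.0475,0.007)"
```

```text
to [-0.0001 -0.0004  0.0112] turn [0.001] now [0.5831 0.0963 0.0587] yaw 0.008 q7 -2.128 w 0.0091 t 24.3
```

Request:
{"name": "jog_arm", "arguments": {
  "moves": [
    {"pos":[0, -0.0004, 0.004], "finger_gap":0.003},
    {"pos":[0, -0.0004, 0.008], "finger_gap":0.003},
    {"pos":[0, -0.0004, 0.011], "finger_gap":0.003},
    {"pos":[0, -0.0004, 0.011], "finger_gap":0.003}
  ]
}}

```text
time: 24.7
ee_pos: [0.5833, 0.097, 0.0477]
eef_rot: [1.0, 0.004, -0.0, -0.0]
ft_force: [0.9, -0.8, -0.8]
width: 0.0094
grip_force: 15.0
```

```bash
python3 -c "
from h import *
to(.583,.0967,.0455,0.007)"
```

```text
to [-0.0003  0.0003  0.0022] turn [0.0] now [0.5833 0.097  0.0477] yaw 0.007 q7 -2.137 w 0.0094 t 24.7
```

Request:
{"name": "jog_arm", "arguments": {
  "moves": [
    {"pos":[0, 0, 0.001], "finger_gap":0.003},
    {"pos":[0, 0, 0.0015], "finger_gap":0.003},
    {"pos":[0, 0, 0.0015], "finger_gap":0.022},
    {"pos":[0, 0, 0.0015], "finger_gap":0.022},
    {"pos":[0, 0, 0.0015], "finger_gap":0.022},
    {"pos":[0, 0, -0.04], "finger_gap":0.022},
    {"pos":[0, 0, -0.085], "finger_gap":0.022},
    {"pos":[0, 0.03, -0.13], "finger_gap":0.022},
    {"pos":[0, 0.08, -0.15], "finger_gap":0.022},
    {"pos":[0, 0.13, -0.15], "finger_gap":0.022},
    {"pos":[0, 0.18, -0.15], "finger_gap":0.022},
    {"pos":[0, 0.23, -0.15], "finger_gap":0.022}
  ]
}}

```text
time: 25.9
ee_pos: [0.5847, -0.1285, 0.1984]
eef_rot: [1.0, 0.004, 0.0, 0.0]
ft_force: [0.3, -0.5, -0.4]
width: 0.0218
grip_force: 0.0
```

Request:
{"name": "jog_arm", "arguments": {
  "moves": [
    {"pos":[-0.02, 0.04, 0], "finger_gap":0.03},
    {"pos":[-0.04, 0.08, 0], "finger_gap":0.03},
    {"pos":[-0.06, 0.08, 0], "finger_gap":0.03},
    {"pos":[-0.06, 0.08, 0], "finger_gap":0.03}
  ]
}}

```text
time: 26.3
ee_pos: [0.5234, -0.2088, 0.1977]
eef_rot: [1.0, 0.002, -0.001, 0.0]
ft_force: [0.6, -0.0, -1.1]
width: 0.0298
grip_force: 0.0
```

```bash
python3 - <<'E'
from h import *
t=cam("top");s=cam("side")
a=t["img"][145:245,155:305,::-1];b=s["img"][135:245,200:350,::-1]
cv2.imwrite("pics/ts8.png",np.vstack([cv2.resize(x,None,fx=4 if i==0 else 4 ,fy=2.9,interpolation=cv2.INTER_CUBIC) if 0 else cv2.resize(x,None,fx=2.7,fy=2.7,interpolation=cv2.INTER_CUBIC) for i,x in enumerate((a,b))]))
P=np.array([pl(t,*q,.01)[:2] for q in quad(t,(262,215))]);print("case",rect(P))
for z in (.033,):
    q=quad(t,(180,190));P=np.array([pl(t,*a,z)[:2] for a in q]);print("cover px",q.round(1).tolist(),P.round(4).tolist(),rect(P))
print(r.read_state()["ee_pos"])
E
```

```text
case (array([0.59734506, 0.14982325]), [np.float64(0.00043484144469840835), np.float64(0.008645033395446422), np.float64(0.003811636453399103), np.float64(0.01118803457637263)], [np.float64(0.23001299271243714), np.float64(0.23734786244178813), np.float64(0.22940236026797145), np.float64(0.23812827366800476)])
cover px [[164.3, 172.2], [215.1, 167.9], [219.1, 235.6], [167.3, 239.4]] [[0.643, 0.4618], [0.6533, 0.2926], [0.428, 0.2819], [0.4204, 0.4502]] (array([0.5361886 , 0.37161293]), [np.float64(0.06067200941874784), np.float64(0.04728655699448403), np.float64(0.04555903374921222), np.float64(0.052013069362694786)], [np.float64(0.16950182633314465), np.float64(0.22552387600190238), np.float64(0.16843304255391564), np.float64(0.22296660379287367)])
[ 0.52556064 -0.20674528  0.198184  ]
```

View pics/ts8.png

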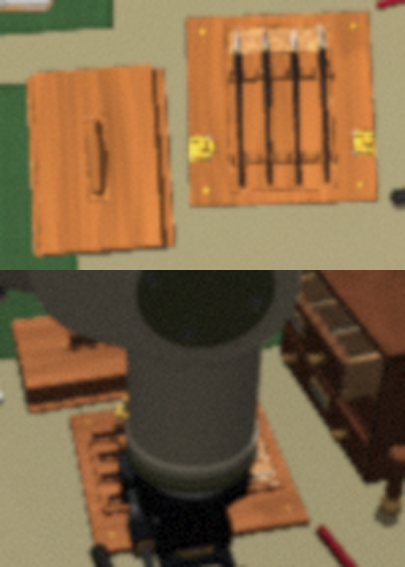

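```bash
python3 - <<'E'
from h import *
t=cam("top")
q=quad(t,(180,190))
m=lambda i,j,z:pl(t,*((q[i]+q[j])/2),z)
F=m(0,1,.033);N=m(2,3,.0);L=m(3,0,.004);R=m(1,2,.004)
for n,i,j,z in(("far",0,1,.033),("right",1,2,.004),("near",2,3,0),("left",3,0,.004)):
    v=(pl(t,*q[j],z)-pl(t,*q[i],z))[:2];a=np.arctan2(v[1],v[0]);print(n,m(i,j,z)[:2].round(4),"yaw",round((a+np.pi/4)%(np.pi/2)-np.pi/4,4))
print("len",np.linalg.norm(F-N),"wid",np.linalg.norm(L[:2]-R[:2]),"centre",((F+N)/2).round(4),((L+R)/2).round(4))
# grip bar: profile of blue-ish darkness
g=cv2.cvtColor(t["img"],cv2.COLOR_RGB2GRAY)
print(g[182:226:3,180:202])
print("grip guess",pl(t,191.3,203.5,.05))
E
```

```text
far [0.6483 0.3774] yaw 0.0631
right [0.5436 0.2901] yaw 0.0497
near [0.426  0.3708] yaw 0.0498
left [0.5339 0.4618] yaw 0.0515
len 0.22476075681677543 wid 0.17199356165741486 centre [0.5372 0.3741 0.0165] [0.5387 0.3759 0.004 ]
[[129 127 130 135 139 139 134 136 139 142 142 137 134 124 123 124 127 130
  130 135 141 143]
 [133 128 130 135 141 138 135 135 135 140 140 139 135 126 122 121 125 128
  133 133 137 138]
 [133 131 131 138 140 139 139 139 144 144 137 136 134 128 121 120 124 129
  131 131 135 139]
 [135 130 131 135 140 141 138 137 137 125  98  73  87 117 122 119 119 127
  128 129 135 136]
 [134 132 132 136 139 140 133 132 131 130 105  80  82 112 121 119 122 126
  129 129 132 132]
 [135 134 134 134 139 138 126 121 131 130 122  94  76  97 118 121 120 125
  130 127 131 135]
 [134 135 134 137 141 139 125 119 127 130 128 103  78  83 100 116 119 124
  129 132 130 133]
 [134 136 135 136 140 146 139 125 125 129 127 110  83  70  80 107 118 127
  132 132 129 132]
 [136 136 136 135 141 146 139 127 123 129 127 111  81  74  86 110 122 127
  132 133 130 132]
 [133 138 135 134 142 145 138 122 116 123 128 114  81  73  97 117 123 128
  134 135 129 132]
 [135 139 135 134 143 142 146 141 130 130 131 120  86  79 113 128 127 128
  133 135 131 134]
 [137 140 136 134 141 145 140 132 125 117 111 103  82  95 136 141 131 132
  136 137 137 134]
 [134 139 137 137 140 146 143 136 138 145 139 133 130 138 148 143 136 132
  136 138 137 137]
 [134 138 137 135 141 145 145 144 146 145 147 147 140 137 134 133 134 133
  139 142 140 139]
 [137 139 137 136 137 144 144 144 147 148 147 147 139 139 137 137 136 136
  139 145 142 138]]
grip guess [0.53341787 0.36953271 0.05      ]
```

```bash
python3 - <<'E'
from h import *
t=cam("top");s=cam("side")
c0=np.array([.597,.1493,0]);a=.007;Rz=np.array([[np.cos(a),-np.sin(a),0],[np.sin(a),np.cos(a),0],[0,0,1]])
out=[]
for c,f,o in((t,"t1",(160,145)),(s,"s1",(195,140))):
    im=cv2.resize(cv2.imread(f"pics/{f}.png"),None,fx=3,fy=3,interpolation=cv2.INTER_CUBIC)
    for sg in(1,-1):
        mk=[]
        for q,col in((108,(255,0,0)),(94,(0,0,255))):
            for z in(.021,.039):
                u=(np.array(proj(c,c0+Rz@[-.048,sg*q/1000,z]))-o+.5)*15;mk.append((u,col))
        cen=np.mean([m[0] for m in mk],0).astype(int);x,y=cen
        b=im[max(y-145,0):y+145,max(x-200,0):x+200].copy()
        for u,col in mk: cv2.circle(b,tuple((u-[max(x-200,0),max(y-145,0)]).astype(int)),4,col,-1)
        out.append(cv2.resize(b,(390,290)))
cv2.imwrite("pics/k.png",np.vstack([np.hstack(out[:2]),np.hstack(out[2:])]))
E
```

```text
(no output)
```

View pics/k.png

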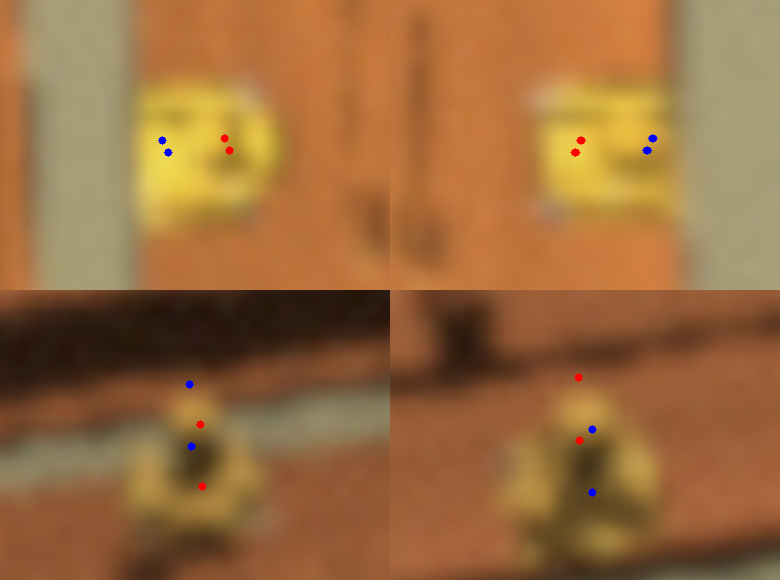

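Request:
{"name": "jog_arm", "arguments": {
  "moves": [
    {"yaw":-0.15, "finger_gap":0.03},
    {"pos":[0, -0.02, 0], "yaw":-0.3, "finger_gap":0.03},
    {"pos":[0, -0.04, 0], "yaw":-0.45, "finger_gap":0.03},
    {"pos":[0, -0.06, 0], "yaw":-0.6, "finger_gap":0.03},
    {"pos":[0, -0.08, 0], "yaw":-0.75, "finger_gap":0.03},
    {"pos":[0, -0.1, 0], "yaw":-0.9, "finger_gap":0.03},
    {"pos":[0, -0.12, 0], "yaw":-1.05, "finger_gap":0.03},
    {"pos":[0, -0.14, 0], "yaw":-1.2, "finger_gap":0.03},
    {"pos":[0, -0.16, 0], "yaw":-1.35, "finger_gap":0.03},
    {"pos":[0, -0.18, 0], "yaw":-1.5, "finger_gap":0.03},
    {"pos":[0, -0.2, 0], "yaw":-1.65, "finger_gap":0.03},
    {"pos":[0, -0.22, 0], "yaw":-1.8, "finger_gap":0.03}
  ]
}}

```text
time: 27.75
ee_pos: [0.5242, 0.0149, 0.1982]
eef_rot: [0.616, 0.788, 0.0, 0.0]
ft_force: [0.2, -0.7, 0.6]
width: 0.0299
grip_force: 0.0
```

Request:
{"name": "jog_arm", "arguments": {
  "moves": [
    {"yaw":-0.15, "finger_gap":0.044},
    {"yaw":-0.3, "finger_gap":0.044},
    {"yaw":-0.45, "finger_gap":0.044},
    {"yaw":-0.6, "finger_gap":0.044},
    {"yaw":-0.75, "finger_gap":0.044},
    {"yaw":-0.9, "finger_gap":0.044},
    {"yaw":-1.05, "finger_gap":0.044},
    {"yaw":-1.2, "finger_gap":0.044},
    {"yaw":-1.3, "finger_gap":0.044},
    {"yaw":-1.3, "finger_gap":0.044}
  ]
}}

```text
time: 28.75
ee_pos: [0.5242, 0.014, 0.1981]
eef_rot: [0.016, 1.0, 0.001, 0.0]
ft_force: [-0.8, 1.2, 1.1]
width: 0.044
grip_force: 0.0
```

```bash
python3 -c "
from h import *
to(.552,.0415,.046,3.149)"
```

```text
to [-0.0268  0.0282  0.1521] turn [-0.039] now [0.5242 0.014  0.1981] yaw 3.11 q7 1.023 w 0.044 t 28.75
```

Request:
{"name": "jog_arm", "arguments": {
  "moves": [
    {"pos":[-0.02, 0.02, 0.04], "yaw":-0.039, "finger_gap":0.044},
    {"pos":[-0.027, 0.028, 0.08], "yaw":-0.039, "finger_gap":0.044},
    {"pos":[-0.027, 0.028, 0.11], "yaw":-0.039, "finger_gap":0.044},
    {"pos":[-0.027, 0.028, 0.11], "yaw":-0.039, "finger_gap":0.044},
    {"pos":[-0.027, 0.028, 0.11], "yaw":-0.039, "finger_gap":0.044}
  ]
}}

```text
time: 29.25
ee_pos: [0.5521, 0.0409, 0.0888]
eef_rot: [-0.002, 1.0, 0.0, -0.0]
ft_force: [-0.1, 0.5, 0.9]
width: 0.0437
grip_force: 0.0
```

```bash
python3 - <<'E'
from h import *
to(.552,.0415,.046,3.149)
E
```

```text
to [0.0001 0.0006 0.0428] turn [-0.004] now [0.5521 0.0409 0.0888] yaw -3.138 q7 0.928 w 0.0437 t 29.25
```

Request:
{"name": "jog_arm", "arguments": {
  "moves": [
    {"pos":[0, 0.0005, 0.02], "finger_gap":0.044},
    {"pos":[0, 0.0005, 0.03], "finger_gap":0.044},
    {"pos":[0, 0.0005, 0.037], "finger_gap":0.044},
    {"pos":[0, 0.0005, 0.041], "finger_gap":0.044},
    {"pos":[0, 0.0005, 0.041], "finger_gap":0.044},
    {"pos":[0, 0.0005, 0.041], "finger_gap":0.03},
    {"pos":[0, 0.0005, 0.041], "finger_gap":0.02},
    {"pos":[0, 0.0005, 0.041], "finger_gap":0.005},
    {"pos":[0, 0.0005, 0.041], "finger_gap":0.005},
    {"pos":[0, 0.0005, 0.041], "finger_gap":0.005},
    {"pos":[0, 0.0005, 0.041], "finger_gap":0.005}
  ],
  "squeeze": 10
}}

```text
time: 30.35
ee_pos: [0.552, 0.0422, 0.0473]
eef_rot: [-0.003, 1.0, 0.001, 0.0]
ft_force: [1.5, 5.2, -1.4]
width: 0.0096
grip_force: 10.0
```

```bash
python3 - <<'E'
from h import *
to(.552,.0415,.046,3.149)
E
```

```text
to [-0.     -0.0007  0.0013] turn [-0.002] now [0.552  0.0422 0.0473] yaw -3.136 q7 0.897 w 0.0096 t 30.35
```

Request:
{"name": "jog_arm", "arguments": {
  "moves": [
    {"finger_gap":0.044},
    {"finger_gap":0.044},
    {"finger_gap":0.044},
    {"pos":[0, 0, -0.04], "finger_gap":0.044},
    {"pos":[0, -0.02, -0.08], "finger_gap":0.044},
    {"pos":[0, -0.06, -0.08], "finger_gap":0.044},
    {"pos":[0.0, -0.11, -0.08], "finger_gap":0.044},
    {"pos":[0.001, -0.16, -0.08], "finger_gap":0.044},
    {"pos":[0.001, -0.2, -0.08], "finger_gap":0.044},
    {"pos":[0.001, -0.216, -0.08], "finger_gap":0.044},
    {"pos":[0.001, -0.216, -0.06], "finger_gap":0.044},
    {"pos":[0.001, -0.216, -0.06], "finger_gap":0.044}
  ]
}}

```text
time: 31.55
ee_pos: [0.5506, -0.1754, 0.1051]
eef_rot: [-0.002, 1.0, 0.0, -0.001]
ft_force: [-0.9, 0.7, 0.4]
width: 0.0438
grip_force: 0.0
```

```bash
python3 - <<'E'
from h import *
to(.551,.2575,.046,3.149)
E
```

```text
to [-0.0023  0.4329  0.0595] turn [-0.004] now [ 0.5506 -0.1754  0.1051] yaw -3.138 q7 1.319 w 0.0438 t 31.55
```

Request:
{"name": "jog_arm", "arguments": {
  "moves": [
    {"pos":[0, 0.05, -0.01], "finger_gap":0.044},
    {"pos":[0, 0.1, -0.01], "finger_gap":0.044},
    {"pos":[0, 0.15, -0.01], "finger_gap":0.044},
    {"pos":[-0.001, 0.2, -0.01], "finger_gap":0.044},
    {"pos":[-0.001, 0.25, -0.01], "finger_gap":0.044},
    {"pos":[-0.001, 0.3, -0.01], "finger_gap":0.044},
    {"pos":[-0.001, 0.35, -0.01], "finger_gap":0.044},
    {"pos":[-0.001, 0.4, -0.01], "finger_gap":0.044},
    {"pos":[-0.001, 0.432, -0.01], "finger_gap":0.044},
    {"pos":[-0.001, 0.432, 0], "finger_gap":0.044},
    {"pos":[-0.001, 0.432, 0.01], "finger_gap":0.044},
    {"pos":[-0.001, 0.432, 0.01], "finger_gap":0.044}
  ]
}}

```text
time: 32.75
ee_pos: [0.5504, 0.2553, 0.0955]
eef_rot: [-0.002, 1.0, -0.001, -0.001]
ft_force: [-0.3, -0.6, 0.3]
width: 0.0439
grip_force: 0.0
```

```bash
python3 - <<'E'
from h import *
to(.551,.2575,.046,3.149)
E
```

```text
to [-0.0007  0.0023  0.0495] turn [-0.003] now [0.5504 0.2553 0.0955] yaw -3.138 q7 0.592 w 0.0439 t 32.75
```

Request:
{"name": "jog_arm", "arguments": {
  "moves": [
    {"pos":[0, 0.001, 0.02], "finger_gap":0.044},
    {"pos":[0, 0.001, 0.035], "finger_gap":0.044},
    {"pos":[0, 0.001, 0.042], "finger_gap":0.044},
    {"pos":[0, 0.001, 0.048], "finger_gap":0.044},
    {"pos":[0, 0.001, 0.048], "finger_gap":0.044},
    {"pos":[0, 0.001, 0.048], "finger_gap":0.03},
    {"pos":[0, 0.001, 0.048], "finger_gap":0.02},
    {"pos":[0, 0.001, 0.048], "finger_gap":0.005},
    {"pos":[0, 0.001, 0.048], "finger_gap":0.005},
    {"pos":[0, 0.001, 0.048], "finger_gap":0.005},
    {"pos":[0, 0.001, 0.048], "finger_gap":0.005}
  ],
  "squeeze": 10
}}

```text
time: 33.85
ee_pos: [0.5511, 0.2577, 0.0492]
eef_rot: [-0.002, 1.0, -0.0, 0.0]
ft_force: [0.5, -0.9, 2.1]
width: 0.0098
grip_force: 10.0
```

```bash
python3 - <<'E'
from h import *
to(.551,.2575,.046,3.149)
E
```

```text
to [ 0.0001 -0.0002  0.0032] turn [-0.003] now [0.5511 0.2577 0.0492] yaw -3.137 q7 0.562 w 0.0098 t 33.85
```

Request:
{"name": "jog_arm", "arguments": {
  "moves": [
    {"pos":[0, 0.001, 0], "finger_gap":0.005},
    {"pos":[0, 0.002, 0], "finger_gap":0.005},
    {"pos":[0, 0.002, 0], "finger_gap":0.005}
  ]
}}

```text
time: 34.15
ee_pos: [0.5511, 0.2587, 0.0491]
eef_rot: [-0.002, 1.0, -0.001, 0.0]
ft_force: [-0.7, -5.5, 4.7]
width: 0.01
grip_force: 10.0
```

```bash
python3 - <<'E'
from h import *
to(.551,.2575,.046,3.149)
E
```

```text
to [ 0.0001 -0.0012  0.0031] turn [-0.004] now [0.5511 0.2587 0.0491] yaw -3.138 q7 0.559 w 0.01 t 34.15
```

Request:
{"name": "jog_arm", "arguments": {
  "moves": [
    {"finger_gap":0.044},
    {"finger_gap":0.044},
    {"finger_gap":0.044},
    {"pos":[0, 0, -0.04], "finger_gap":0.044},
    {"pos":[0, 0, -0.08], "finger_gap":0.044},
    {"pos":[-0.02, -0.04, -0.11], "finger_gap":0.044},
    {"pos":[-0.04, -0.08, -0.11], "finger_gap":0.044},
    {"pos":[-0.04, -0.12, -0.11], "finger_gap":0.044},
    {"pos":[-0.04, -0.12, -0.11], "finger_gap":0.044}
  ]
}}

```text
time: 35.05
ee_pos: [0.5933, 0.1331, 0.1583]
eef_rot: [0.002, 1.0, -0.001, -0.0]
ft_force: [0.8, 0.2, 0.0]
width: 0.0441
grip_force: 0.0
```

```bash
python3 - <<'E'
from h import *
t=cam("top")
crop(t,(150,145,310,250),"t9.png",4)
q=quad(t,(180,190));print(q.round(1).tolist())
to(.537,.376,.12,3.192)
E
```

```text
[[164.3, 172.1], [214.9, 167.9], [219.1, 235.7], [167.3, 239.4]]
to [0.0554 0.2393 0.0384] turn [-0.051] now [0.5922 0.1367 0.1586] yaw 3.141 q7 0.83 w 0.0441 t 35.1
```

View pics/t9.png

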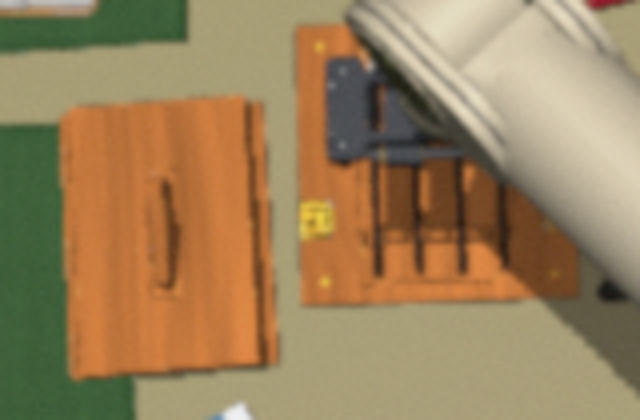

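Request:
{"name": "jog_arm", "arguments": {
  "moves": [
    {"pos":[0.012, 0.05, 0], "yaw":-0.051, "finger_gap":0.044},
    {"pos":[0.024, 0.1, 0], "yaw":-0.051, "finger_gap":0.044},
    {"pos":[0.036, 0.15, 0], "yaw":-0.051, "finger_gap":0.044},
    {"pos":[0.048, 0.2, 0], "yaw":-0.051, "finger_gap":0.044},
    {"pos":[0.055, 0.238, 0], "yaw":-0.051, "finger_gap":0.044},
    {"pos":[0.055, 0.238, 0.02], "yaw":-0.051, "finger_gap":0.044},
    {"pos":[0.055, 0.238, 0.038], "yaw":-0.051, "finger_gap":0.044},
    {"pos":[0.055, 0.238, 0.038], "yaw":-0.051, "finger_gap":0.044},
    {"pos":[0.055, 0.238, 0.038], "yaw":-0.051, "finger_gap":0.044}
  ]
}}

```text
time: 36.0
ee_pos: [0.5357, 0.3766, 0.1207]
eef_rot: [-0.027, 1.0, -0.0, -0.0]
ft_force: [-0.0, 0.3, 0.8]
width: 0.0441
grip_force: 0.0
```

```bash
python3 - <<'E'
from h import *
to(.537,.376,.058,3.192)
E
```

```text
to [-0.0013 -0.0007  0.0627] turn [0.004] now [0.5357 0.3766 0.1207] yaw -3.087 q7 0.497 w 0.0441 t 36.0
```

Request:
{"name": "jog_arm", "arguments": {
  "moves": [
    {"pos":[-0.001, -0.001, 0.03], "yaw":0.004, "finger_gap":0.044},
    {"pos":[-0.001, -0.001, 0.05], "yaw":0.004, "finger_gap":0.044},
    {"pos":[-0.001, -0.001, 0.06], "yaw":0.004, "finger_gap":0.044},
    {"pos":[-0.001, -0.001, 0.062], "yaw":0.004, "finger_gap":0.044},
    {"pos":[-0.001, -0.001, 0.062], "yaw":0.004, "finger_gap":0.044},
    {"pos":[-0.001, -0.001, 0.062], "yaw":0.004, "finger_gap":0.01},
    {"pos":[-0.001, -0.001, 0.062], "yaw":0.004, "finger_gap":0.01},
    {"pos":[-0.001, -0.001, 0.062], "yaw":0.004, "finger_gap":0.01},
    {"pos":[-0.001, -0.001, 0.062], "yaw":0.004, "finger_gap":0.01},
    {"pos":[-0.001, -0.001, 0.062], "yaw":0.004, "finger_gap":0.01}
  ],
  "squeeze": 30
}}

```text
time: 37.0
ee_pos: [0.5365, 0.3767, 0.0593]
eef_rot: [-0.026, 1.0, -0.0, 0.0]
ft_force: [-0.9, -1.4, 3.4]
width: 0.0149
grip_force: 30.0
```

```bash
python3 - <<'E'
from h import *
to(.597,.1503,.16,3.149)
E
```

```text
to [-0.0488 -0.2293 -0.1007] turn [0.044] now [0.5365 0.3767 0.0593] yaw -3.09 q7 0.465 w 0.0149 t 37.0
```

Request:
{"name": "jog_arm", "arguments": {
  "moves": [
    {"pos":[0, 0, -0.02], "finger_gap":0.01},
    {"pos":[0, 0, -0.05], "finger_gap":0.01},
    {"pos":[0, 0, -0.08], "finger_gap":0.01},
    {"pos":[-0.005, -0.03, -0.1], "yaw":0.01, "finger_gap":0.01},
    {"pos":[-0.015, -0.07, -0.1], "yaw":0.02, "finger_gap":0.01},
    {"pos":[-0.025, -0.11, -0.1], "yaw":0.03, "finger_gap":0.01},
    {"pos":[-0.035, -0.15, -0.1], "yaw":0.04, "finger_gap":0.01},
    {"pos":[-0.04, -0.19, -0.1], "yaw":0.044, "finger_gap":0.01},
    {"pos":[-0.047, -0.22, -0.1], "yaw":0.044, "finger_gap":0.01},
    {"pos":[-0.049, -0.229, -0.1], "yaw":0.044, "finger_gap":0.01},
    {"pos":[-0.049, -0.229, -0.1], "yaw":0.044, "finger_gap":0.01},
    {"pos":[-0.049, -0.229, -0.1], "yaw":0.044, "finger_gap":0.01}
  ],
  "squeeze": 50
}}

```text
time: 38.2
ee_pos: [0.5966, 0.1521, 0.1597]
eef_rot: [-0.005, 1.0, 0.0, 0.0]
ft_force: [0.2, 1.5, -3.0]
width: 0.0147
grip_force: 49.9
```

```bash
python3 - <<'E'
from h import *
to(.5968,.1503,.0693,3.149)
t=cam("top")
q=quad(t,(225,215));print(q.round(1).tolist())
crop(t,(160,130,330,250),"t10.png",4); crop(cam("side"),(200,100,350,245),"s10.png",4)
E
```

```text
to [-0.0002 -0.0019  0.0904] turn [0.002] now [0.5966 0.1521 0.1597] yaw -3.132 q7 0.821 w 0.0147 t 38.2
[[224.6, 183.3], [271.9, 186.0], [299.5, 218.5], [224.6, 220.9]]
```

View pics/s10.png

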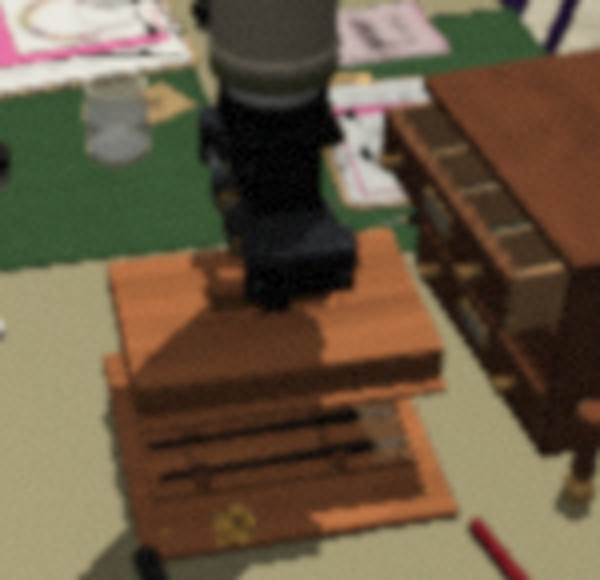

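Request:
{"name": "jog_arm", "arguments": {
  "moves": [
    {"pos":[0, -0.001, 0.02], "yaw":0.002, "finger_gap":0.01},
    {"pos":[0, -0.001, 0.04], "yaw":0.002, "finger_gap":0.01},
    {"pos":[0, -0.001, 0.054], "yaw":0.002, "finger_gap":0.01},
    {"pos":[0, -0.001, 0.054], "yaw":0.002, "finger_gap":0.01},
    {"pos":[0, -0.001, 0.054], "yaw":0.002, "finger_gap":0.01}
  ]
}}

```text
time: 38.8
ee_pos: [0.5971, 0.1504, 0.1056]
eef_rot: [-0.003, 1.0, 0.0, 0.0]
ft_force: [0.1, -0.1, -2.0]
width: 0.0144
grip_force: 49.9
```

```bash
python3 - <<'E'
from h import *
to(.5968,.1503,.0693,3.149)
E
```

```text
to [ 0.0003 -0.0002  0.0363] turn [-0.001] now [0.5971 0.1504 0.1056] yaw -3.135 q7 0.791 w 0.0144 t 38.8
```

Request:
{"name": "jog_arm", "arguments": {
  "moves": [
    {"pos":[0, 0, 0.008], "finger_gap":0.01},
    {"pos":[0, 0, 0.016], "finger_gap":0.01},
    {"pos":[0, 0, 0.022], "finger_gap":0.01},
    {"pos":[0, 0, 0.027], "finger_gap":0.01},
    {"pos":[0, 0, 0.027], "finger_gap":0.01}
  ]
}}

```text
time: 39.3
ee_pos: [0.5968, 0.1493, 0.0772]
eef_rot: [-0.003, 1.0, -0.0, -0.001]
ft_force: [0.0, 0.1, -2.2]
width: 0.0146
grip_force: 49.9
```

```bash
python3 - <<'E'
from h import *
to(.5968,.1503,.0693,3.149);print(r.read_state()["ft_force"])
E
```

```text
to [-0.      0.001   0.0079] turn [-0.002] now [0.5968 0.1493 0.0772] yaw -3.136 q7 0.775 w 0.0146 t 39.3
[ 0.00603988  0.11821462 -2.22092779]
```

Request:
{"name": "jog_arm", "arguments": {
  "moves": [
    {"pos":[0, 0.0008, 0.001], "finger_gap":0.01},
    {"pos":[0, 0.0008, 0.004], "finger_gap":0.01},
    {"pos":[0, 0.0008, 0.006], "finger_gap":0.01},
    {"pos":[0, 0.0008, 0.008], "finger_gap":0.01},
    {"pos":[0, 0.0008, 0.009], "finger_gap":0.01},
    {"pos":[0, 0.0008, 0.009], "finger_gap":0.01}
  ]
}}

```text
time: 39.9
ee_pos: [0.5971, 0.1504, 0.0689]
eef_rot: [-0.003, 1.0, -0.0, -0.0]
ft_force: [0.6, 0.2, -2.4]
width: 0.0145
grip_force: 49.9
```

```bash
python3 - <<'E'
from h import *
to(.5968,.1503,.0693,3.149);print(r.read_state()["ft_force"])
E
```

```text
to [ 0.0003 -0.0001 -0.0004] turn [-0.002] now [0.5971 0.1504 0.0689] yaw -3.136 q7 0.769 w 0.0145 t 39.9
[ 0.57908288  0.21506198 -2.39505364]
```

Request:
{"name": "jog_arm", "arguments": {
  "moves": [
    {"pos":[0, 0, 0.001], "finger_gap":0.01},
    {"pos":[0, 0, 0.002], "finger_gap":0.01},
    {"pos":[0, 0, 0.002], "finger_gap":0.01}
  ]
}}

```text
time: 40.2
ee_pos: [0.5973, 0.1506, 0.068]
eef_rot: [-0.003, 1.0, -0.0, 0.0]
ft_force: [-3.4, -0.1, 5.4]
width: 0.0144
grip_force: 50.0
```

```bash
python3 - <<'E'
from h import *
to(.5968,.1503,.0693,3.149);print(r.read_state()["ft_force"])
E
```

```text
to [ 0.0005 -0.0003 -0.0013] turn [-0.002] now [0.5973 0.1506 0.068 ] yaw -3.136 q7 0.768 w 0.0144 t 40.2
[-3.43186726 -0.14652349  5.40852922]
```

Request:
{"name": "jog_arm", "arguments": {
  "moves": [
    {"finger_gap":0.044},
    {"finger_gap":0.044},
    {"finger_gap":0.044},
    {"pos":[0, 0, -0.03], "finger_gap":0.044},
    {"pos":[0, 0, -0.06], "finger_gap":0.02},
    {"pos":[0.02, 0.04, -0.06], "finger_gap":0},
    {"pos":[0.04, 0.09, -0.06], "finger_gap":0},
    {"pos":[0.047, 0.135, -0.06], "finger_gap":0},
    {"pos":[0.047, 0.135, -0.06], "finger_gap":0},
    {"pos":[0.047, 0.135, -0.04], "finger_gap":0},
    {"pos":[0.047, 0.135, -0.04], "finger_gap":0},
    {"pos":[0.047, 0.135, -0.04], "finger_gap":0}
  ],
  "squeeze": 20
}}

```text
time: 41.4
ee_pos: [0.5496, 0.2837, 0.1062]
eef_rot: [-0.002, 1.0, -0.0, -0.001]
ft_force: [0.6, 0.5, 1.0]
width: 0.0008
grip_force: 0.0
```

```bash
python3 - <<'E'
from h import *
to(.55,.2865,.049,3.149)
t=cam("top")
q=quad(t,(225,215));print(q.round(1).tolist())
E
```

```text
to [-0.0005  0.0028  0.0572] turn [-0.003] now [0.5496 0.2837 0.1062] yaw -3.138 q7 0.563 w 0.0008 t 41.4Traceback (most recent call last):
  File "<stdin>", line 4, in <module>
  File "h.py", line 25, in quad
    s=ct[(d<4)&(k>8)&(k<np.linalg.norm(q-p)-8)]; f=cv2.fitLine(s,cv2.DIST_HUBER,0,.01,.01).ravel(); L.append(np.cross([*f[2:],1],[*(f[2:]+f[:2]),1]))
                                                   ~~~~~~~~~~~^^^^^^^^^^^^^^^^^^^^^^^^^^^^
cv2.error: OpenCV(4.12.0) /io/opencv/modules/imgproc/src/linefit.cpp:50: error: (-215:Assertion failed) count > 0 in function 'fitLine2D_wods'
```

Request:
{"name": "jog_arm", "arguments": {
  "moves": [
    {"pos":[0, 0.004, 0.02], "finger_gap":0},
    {"pos":[0, 0.004, 0.04], "finger_gap":0},
    {"pos":[0, 0.004, 0.053], "finger_gap":0},
    {"pos":[0, 0.004, 0.055], "finger_gap":0},
    {"pos":[0, 0.004, 0.055], "finger_gap":0},
    {"pos":[0, -0.001, 0.055], "finger_gap":0},
    {"pos":[0, -0.005, 0.055], "finger_gap":0},
    {"pos":[0, -0.009, 0.055], "finger_gap":0},
    {"pos":[0, -0.012, 0.055], "finger_gap":0},
    {"pos":[0, -0.012, 0.055], "finger_gap":0}
  ]
}}

```text
time: 42.45
ee_pos: [0.5498, 0.2725, 0.0522]
eef_rot: [-0.002, 1.0, -0.0, 0.0]
ft_force: [-0.9, 0.2, 0.2]
width: -0.0001
grip_force: 0.0
```

```bash
python3 - <<'E'
from h import *
to(.55,.2655,.049,3.149)
E
```

```text
to [-0.0002 -0.007   0.0032] turn [-0.003] now [0.5498 0.2725 0.0522] yaw -3.137 q7 0.545 w -0.0001 t 42.45
```

Request:
{"name": "jog_arm", "arguments": {
  "moves": [
    {"pos":[0, -0.003, 0], "finger_gap":0},
    {"pos":[0, -0.006, 0], "finger_gap":0},
    {"pos":[0, -0.008, 0], "finger_gap":0},
    {"pos":[0, -0.008, 0], "finger_gap":0}
  ]
}}

```text
time: 42.85
ee_pos: [0.5496, 0.2648, 0.052]
eef_rot: [-0.003, 1.0, -0.0, 0.0]
ft_force: [0.5, -0.2, -0.2]
width: 0.0004
grip_force: 0.2
```

Request:
{"name": "jog_arm", "arguments": {
  "moves": [
    {"pos":[0, -0.002, 0], "finger_gap":0},
    {"pos":[0, -0.003, 0], "finger_gap":0},
    {"pos":[0, -0.003, 0], "finger_gap":0}
  ]
}}

```text
time: 43.15
ee_pos: [0.5495, 0.2619, 0.052]
eef_rot: [-0.003, 1.0, -0.0, 0.0]
ft_force: [0.2, 0.9, 0.8]
width: 0.0002
grip_force: 0.4
```

Request:
{"name": "jog_arm", "arguments": {
  "moves": [
    {"pos":[0, -0.002, 0], "finger_gap":0},
    {"pos":[0, -0.003, 0], "finger_gap":0},
    {"pos":[0, -0.003, 0], "finger_gap":0}
  ]
}}

```text
time: 43.45
ee_pos: [0.5495, 0.2591, 0.052]
eef_rot: [-0.003, 1.0, 0.0, 0.0]
ft_force: [0.3, 1.7, -0.2]
width: 0.001
grip_force: 0.6
```

Request:
{"name": "jog_arm", "arguments": {
  "moves": [
    {"pos":[0, -0.002, 0], "finger_gap":0},
    {"pos":[0, -0.003, 0], "finger_gap":0},
    {"pos":[0, -0.003, 0], "finger_gap":0}
  ]
}}

```text
time: 43.75
ee_pos: [0.5494, 0.2583, 0.0524]
eef_rot: [-0.004, 1.0, 0.002, 0.0]
ft_force: [2.5, 9.0, -4.4]
width: 0.0005
grip_force: 4.7
```

Request:
{"name": "jog_arm", "arguments": {
  "moves": [
    {"pos":[0, 0.006, 0], "finger_gap":0},
    {"pos":[0, 0.02, 0], "finger_gap":0},
    {"pos":[0, 0.02, -0.03], "finger_gap":0},
    {"pos":[0, 0, -0.07], "finger_gap":0},
    {"pos":[0, -0.05, -0.07], "finger_gap":0},
    {"pos":[0, -0.1, -0.07], "finger_gap":0},
    {"pos":[0, -0.15, -0.07], "finger_gap":0},
    {"pos":[0, -0.2, -0.07], "finger_gap":0},
    {"pos":[0, -0.24, -0.07], "finger_gap":0},
    {"pos":[0, -0.243, -0.06], "finger_gap":0},
    {"pos":[0, -0.243, -0.04], "finger_gap":0},
    {"pos":[0, -0.243, -0.04], "finger_gap":0}
  ]
}}

```text
time: 44.95
ee_pos: [0.5494, 0.0127, 0.0899]
eef_rot: [-0.003, 1.0, -0.0, -0.002]
ft_force: [0.1, -0.1, 0.2]
width: 0.0005
grip_force: 0.0
```

```bash
python3 - <<'E'
from h import *
to(.5505,.0155,.0505,3.149)
E
```

```text
to [-0.0012  0.0028  0.0394] turn [-0.002] now [0.5494 0.0127 0.0899] yaw -3.136 q7 0.985 w 0.0005 t 44.95
```

Request:
{"name": "jog_arm", "arguments": {
  "moves": [
    {"pos":[-0.001, 0, 0.02], "finger_gap":0},
    {"pos":[-0.001, 0, 0.035], "finger_gap":0},
    {"pos":[-0.001, 0, 0.039], "finger_gap":0},
    {"pos":[-0.001, 0, 0.039], "finger_gap":0},
    {"pos":[-0.001, 0.005, 0.039], "finger_gap":0},
    {"pos":[-0.001, 0.01, 0.039], "finger_gap":0},
    {"pos":[-0.001, 0.015, 0.039], "finger_gap":0},
    {"pos":[-0.001, 0.02, 0.039], "finger_gap":0},
    {"pos":[-0.001, 0.024, 0.039], "finger_gap":0},
    {"pos":[-0.001, 0.024, 0.039], "finger_gap":0}
  ]
}}

```text
time: 45.95
ee_pos: [0.5518, 0.0379, 0.0532]
eef_rot: [-0.003, 1.0, 0.0, 0.0]
ft_force: [0.5, 0.7, -1.1]
width: 0.0004
grip_force: 0.0
```

Request:
{"name": "jog_arm", "arguments": {
  "moves": [
    {"pos":[0, 0.002, 0], "finger_gap":0},
    {"pos":[0, 0.003, 0], "finger_gap":0},
    {"pos":[0, 0.003, 0], "finger_gap":0}
  ]
}}

```text
time: 46.25
ee_pos: [0.5518, 0.0401, 0.053]
eef_rot: [-0.003, 1.0, -0.0, 0.0]
ft_force: [-0.0, -0.6, 1.0]
width: 0.0007
grip_force: 0.4
```

Request:
{"name": "jog_arm", "arguments": {
  "moves": [
    {"pos":[0, 0.002, 0], "finger_gap":0},
    {"pos":[0, 0.003, 0], "finger_gap":0},
    {"pos":[0, 0.003, 0], "finger_gap":0}
  ]
}}

```text
time: 46.55
ee_pos: [0.5518, 0.0422, 0.053]
eef_rot: [-0.002, 1.0, -0.001, -0.0]
ft_force: [-0.8, -5.4, 2.7]
width: 0.0003
grip_force: 2.3
```

Request:
{"name": "jog_arm", "arguments": {
  "moves": [
    {"pos":[0, 0.001, 0], "finger_gap":0},
    {"pos":[0, 0.002, 0], "finger_gap":0},
    {"pos":[0, 0.002, 0], "finger_gap":0}
  ]
}}

```text
time: 46.85
ee_pos: [0.5518, 0.0426, 0.0529]
eef_rot: [-0.002, 1.0, -0.002, -0.0]
ft_force: [-0.5, -10.3, 4.9]
width: 0.0004
grip_force: 5.1
```

Request:
{"name": "jog_arm", "arguments": {
  "moves": [
    {"pos":[0, -0.006, 0], "finger_gap":0},
    {"pos":[0, -0.02, 0], "finger_gap":0},
    {"pos":[0, -0.02, -0.04], "finger_gap":0},
    {"pos":[0, -0.02, -0.08], "finger_gap":0},
    {"pos":[0.02, -0.06, -0.11], "finger_gap":0},
    {"pos":[0.05, -0.1, -0.13], "finger_gap":0},
    {"pos":[0.08, -0.14, -0.15], "finger_gap":0},
    {"pos":[0.1, -0.18, -0.15], "finger_gap":0},
    {"pos":[0.1, -0.22, -0.15], "finger_gap":0},
    {"pos":[0.1, -0.26, -0.15], "finger_gap":0},
    {"pos":[0.1, -0.3, -0.15], "finger_gap":0},
    {"pos":[0.1, -0.3, -0.15], "finger_gap":0}
  ]
}}

```text
time: 48.05
ee_pos: [0.4519, -0.2619, 0.2023]
eef_rot: [0.001, 1.0, 0.0, 0.0]
ft_force: [-0.9, 1.3, -0.6]
width: 0.0005
grip_force: 0.0
```

```bash
python3 - <<'E'
from h import *
t=cam("top");s=cam("side")
g=wood(t);h=t["hsv"]
q=quad(t,(258,160));P=np.array([pl(t,*a,.01)[:2] for a in q]);print("board",rect(P)[0],np.mean(rect(P)[1]))
# top face edges of the cover: compare with projected corners
c0=np.array([.5970,.1503,0]);a=.007;R=np.array([[np.cos(a),-np.sin(a),0],[np.sin(a),np.cos(a),0],[0,0,1]])
L=cv2.cvtColor(t["img"],cv2.COLOR_RGB2GRAY).astype(int)
for n,p in(("left",(0.03,.073)),("right",(.03,-.073)),("left foot",(.03,.086)),("right foot",(.03,-.086))):
    z=.043 if "foot" not in n else .015; u,v=proj(t,c0+R@[*p,z]);print(n,round(u,1),L[round(v),round(u)-6:round(u)+7])
for n,p,z in(("far",(.112,.0),.043),("near top",(-.112,0),.043),("near foot",(-.112,0),.01)):
    u,v=proj(t,c0+R@[*p,z]);print(n,round(v,1),L[round(v)-6:round(v)+7,round(u)])
crop(t,(215,140,305,230),"t11.png",1)
for c,n in((t,"top"),(s,"side")):
    h=c["hsv"];m=((h[...,0]>18)&(h[...,0]<33)&(h[...,1]>120)&(h[...,2]>100)).astype(np.uint8)
    k,l,st,ce=cv2.connectedComponentsWithStats(m)
    print(n,[(st[i].tolist(),ce[i].round(1).tolist()) for i in range(1,k) if st[i][4]>4 and 190<ce[i][0]<330 and 140<ce[i][1]<260])
    for sg in(1,-1): print([np.round(proj(c,c0+R@[-.048,sg*y,z]),1).tolist() for y in(.094,.108) for z in(.021,.039)])
print(r.read_state()["ee_pos"])
E
```

```text
board [0.59771368 0.14976016] 0.007169759614941151
left 235.8 [133 132 136 137 138 133 126 129 138 141 139 139 138]
right 280.1 [143 141 138 138 138 132 115 126 134 136 136 137 139]
left foot 232.4 [129 129 129 132 133 133 134 140 140 133 124 130 138]
right foot 283.6 [141 133 110 102 122 132 131 137 139 142 147 149 148]
far 149.7 [156 160 157 157 158 154 143 136 137 135 138 138 138]
near top 216.8 [136 138 137 137 134 117  85 102 127 128 149 159 157]
near foot 217.8 [138 137 137 134 117  85 102 127 128 149 159 157 159]
top [([283, 193, 11, 9, 83], [288.7, 197.1]), ([225, 195, 11, 10, 85], [229.1, 199.2])]
[[230.4, 199.2], [230.1, 198.4], [226.2, 199.3], [225.8, 198.6]]
[[287.1, 197.3], [287.4, 196.5], [291.3, 197.2], [291.6, 196.4]]
side [([257, 228, 7, 8, 31], [260.2, 231.5])]
[[247.3, 186.6], [247.1, 182.5], [246.6, 183.9], [246.4, 179.8]]
[[258.1, 227.4], [258.1, 223.1], [259.0, 230.8], [259.0, 226.6]]
[ 0.45308052 -0.25600757  0.2027273 ]
```

```bash
python3 -c "
from bench import r
print(r.close_job())"
```

```text
the job is handed in; nothing more can be done
None
```

I handed the job in at about 48 s of the 210 s; no verdict came back. All four pens were seen in their own grooves, nibs to the cork (the one already in the case was turned round). The cover went down squarely and both bolts were pushed to their end stops, as judged from arm positions, contact forces and image measurements.

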